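# Put the graded cups back in the showcase

## Robot

A 6-joint arm with a two-finger parallel gripper is mounted at the origin on the work surface. World frame = base frame: x ahead of the robot, y to its left, z up, the work surface at z = 0. Lengths are in mm, angles in rad, forces in N, time in s.
With the tool pointing down it reaches from about 325 to 850 mm from the base axis. Payload 15.5 kg.
Tool frame: the origin (TCP) lies midway between the tips of the shut fingers; the grasp point (between the pads) lies 19 mm behind it; z points along the fingers, y is the direction in which the jaws open and shut (so a half turn about z gives the same grasp; the last joint's range is limited). The gripper opens to 91 mm and grips with 3 to 60 N. Pads are 32 mm wide; open, the fingers measure 118 mm over their backs; the gripper's body (76 mm by 178 mm) begins 60 mm behind the grasp point.
Start: joints at [1.163, 0.494, 1.345, -0, 1.302, -0.096], TCP at [192.323, 594.675, 185.715] pointing down, gripper open.
Joint ranges: [-2.91, 2.91], [-0.82, 2.16], [0.22, 2.67], [-1.22, 4.37], [0.12, 2.79], [-3.08, 3.08]. Speed limits (rad/s): [1.89, 1.89, 2.57, 3.01, 3.01, 3.01].

## Interface

Orientations are given as a 3x3 rotation matrix whose columns are the frame's x, y, z axes.
In Python, from workcell import sensors, read_camera, sign_off, boxes_of, outline_of, landmark_of gives the robot as it stands.
- The arm moves only by the tool move_arm, never from a script. Its argument "rows" is a list of rows, each a list of 7 numbers: the shift along the tool's x, y, z in mm, then the turn, a rotation vector about the tool's x, y, z in rad, then the finger opening in mm, from 0 to 91.2. A call has 1 to 5 rows; each row shifts and turns the pose as measured when the row begins, along the tool's axes as they then stand; what a row does not reach is not made up. A row lasts 1/8 s, in which the tool goes at most 62.5 mm and 10.7 degrees, less where a joint would pass 70% of its speed; a pose out of reach is approached as far as the arm can. A call is refused whole if a number of a shift passes 62.5 or a number of a turn 0.188, either way. A call with a gripper value outside its range is refused whole. The fingers move at their own pace and stop on an object; "grip_force" is the grip in N (left out, the last holds). Time passes only in rows, so rows that do not move let the fingers close. It gives the time, the measured TCP pose, the force and the opening at its end, in the units of the state.
- sensors.get_state(): the state, without advancing time (a new reading comes with each control period).
- read_camera(name): name is "scene" or "top" or "wrist"; returns a dict with "frame" (400x640x3 uint8, red, green, blue), "vfov" (degrees; the focal length in pixels is half the picture's height over the tangent of half this angle, whatever the lens; pixels are square), "cx", "cy" (the principal point, pixels), "position" and "orientation" of the camera in the world; the wrist camera has in their place "hand_eye" (4x4, takes a point from camera to tool coordinates, whose origin is the TCP and whose axes are the flange's). Camera axes: x right, y down, z forward; pixel columns grow to the right and rows downward; lengths in mm; the calibration is good to about 2 mm. A picture is of the moment at which its call begins: read the wrist's pose just before it. There is no depth.
- sign_off(): hands the job in, once; it reports no verdict.
Trained networks look in a picture, given as the dict that the camera call returned (one of the last four; its "shot" number tells which), for a name from the list of things; names that differ only in an ending like _2 or _b are one class to them, and where a whole thing is asked for, a point or a joint stands for the part that bears it (a point fixed in the world has none). Each returns a list of dicts, best first, with "p" (0 to 1); they miss things now and then, are a little off and sometimes report something else, mostly with a low value. They report only what shows in the picture. A call takes as long as a camera call.
- boxes_of(picture, thing): "position" ([x, y, z] in mm, in world coordinates, good to about 4 mm: the middle of the surface that is visible of it).
- outline_of(picture, thing): "mask" (400x640 bool, what is visible of it).
- landmark_of(picture, thing): "position" ([x, y, z] in mm, in world coordinates, good to about 4 mm: a listed point, or the origin of a listed thing).
The state is a dict: "clock": time; "joints": joint angles; "joint_vel": joint speeds; "effort": joint torques, N m; "tcp_pos": TCP position; "tool_rot": TCP orientation; "wrist_force": force on the tool from outside, world axes, zero at the start; "ft_torque": the same for the moment, N m; "gripper_width": finger opening in mm.
Only numpy, scipy, OpenCV 4.12 (cv2) and the standard library are available. Lean on these libraries where they do the work, as an engineer would, in place of code of your own. Each camera call takes 0.05 s, during which the arm holds its last target. There are 200 camera calls.

## Task

Put the brass cups that stand on the desk back in the small glazed showcase. Its cover has no handle: take the case knife from its pen tray, slip the blade into the seam under the cover, lever the cover up with it, and swing the cover open until it stands about upright. Nest the cups inside the large cup that stands in the case, in size order, each upright and sitting down fully in the next larger one, then shut the cover fully and have the knife lying back in its tray; leave the books, the globe and the glass paperweight where they are.

Things in the scene. Friction and masses are not known exactly. Their poses are not given: they have to be found in the camera images.
- case: showcase fixed on the desk: mahogany base and posts, glass walls, 260 mm (its x) by 200 mm (its y), walls 10 mm thick, their top edge 116 mm above the desk; inner floor 10 mm above the desk. Origin: centre of the underside; z up. The hinge runs along its +y side, the opening seam along its -y side
- seam (a point): middle of the opening seam on the outer face of the case's -y wall, 119.5 mm above the desk: half way up the 7 mm gap between the wall's top edge and the shut cover. The gap runs the whole length; the cover's lower front edge is bevelled 5 mm high by 6 mm deep, so its mouth is 12 mm high. Axes as the case's: the blade goes in along +y
- hinge (a point): middle of the hinge line (parallel to the case's x), at the lower rear edge of the cover, 123 mm above the desk; axes as the case's
- cover (a joint): angle of the cover, rad: 0 shut, grows as its front edge swings up, 1.57 upright, stop at 1.75. A stiff friction hinge: it stays wherever it is left, and needs about 3 N up at the front edge to lift, about 2 N there to push shut
- cover_edge (a point): middle of the front edge of the cover, a glazed mahogany frame 260 mm by 200 mm by 14 mm thick, 280 g, hinged at its lower rear edge. The point lies 200 mm from the hinge line, half way through the thickness (7 mm above the underside); its axes turn with the cover: y from the front edge to the hinge, z out of the top face
- cup_a: brass cup, 88 mm across its straight upper band (the top 18 mm) and 57 mm tall, tapering below to a 72 mm wide foot; mouth 81 mm inside, wall 3.5 mm, solid base 14 mm thick, about 250 g. Origin: centre of the underside, z up along its axis. The largest: it already stands in the showcase. A nested cup sits flat on the base inside, 14 mm above the outer cup's underside
- cup_b: brass cup, 70 mm across its straight upper band (the top 18 mm) and 54 mm tall, tapering below to a 57 mm wide foot; mouth 63 mm inside, wall 3.5 mm, solid base 14 mm thick, about 160 g. Origin: centre of the underside, z up along its axis. Stands on the desk, or absent
- cup_c: brass cup, 55 mm across its straight upper band (the top 18 mm) and 51 mm tall, tapering below to a 45 mm wide foot; mouth 48 mm inside, wall 3.5 mm, solid base 14 mm thick, about 120 g. Origin: centre of the underside, z up along its axis. Stands on the desk, or absent
- cup_d: brass cup, 41 mm across its straight upper band (the top 18 mm) and 48 mm tall, tapering below to a 34 mm wide foot; mouth 34 mm inside, wall 3.5 mm, solid base 14 mm thick, about 90 g. Origin: centre of the underside, z up along its axis. Stands on the desk, or absent
- cup_e: brass cup, 28 mm across its straight upper band (the top 18 mm) and 45 mm tall, tapering below to a 23 mm wide foot; mouth 21 mm inside, wall 3.5 mm, solid base 14 mm thick, about 60 g. Origin: centre of the underside, z up along its axis. The smallest. Stands on the desk, or absent
- knife: case knife, 170 mm long, lying along its x with the blade to +x, about 90 g. Wooden handle 20 mm wide (y) by 24 mm high (z), from x = -75 to +20 mm; stiff steel blade 24 mm wide and 2.5 mm thick, from x = +20 to +95 mm, lying level at z = 12 mm. Origin: on the underside of the handle, near the balance point. Hold it firmly (about 40 N): the cover's weight on the blade would turn it in the grip
- knife_tip (a point): middle of the blade's tip, 95 mm ahead of the knife's origin and 12 mm above its underside; axes as the knife's
- tray: pen tray fixed on the desk, 250 mm (x) by 100 mm (y), walls 5 mm thick and 16 mm high, floor 5 mm thick; origin: centre of the underside. The knife starts in it, lying lengthwise, and goes back lengthwise, either way round
- books: two closed books lying one on the other, red under blue, 150 by 210 by 64 mm in all: leave alone. Origin: centre of the underside
- globe: small desk globe on a wooden foot, 155 mm tall, ball 110 mm: leave alone. Origin: centre of the underside
- weight: domed green glass paperweight, 68 mm across, 36 mm tall: leave alone. Origin: centre of the underside

How it is judged:
By the outcome, as a careful person would: the job done as asked, in the order asked, and still so for the second after the job is handed in, with the robot touching nothing.
Of cup_b, cup_c, cup_d, cup_e only 2 to 4 are there at a start; the rules pass over those that are not, and their reading is None.
At some moment in a run one of cup_b, cup_c, cup_d may be knocked a few centimetres aside while the robot is not near it.
It also fails if it takes over 210 s, if anything falls off the work surface, if the arm or the gripper's body presses on something with over 40 N, if the wrist force passes 120 N, or if a joint passes its speed limit or range.

## Working session

There is one attempt and no reset: what is moved stays moved. The work goes in short steps, Python scripts to look and compute and a tool call to move; the robot and the scene stay as the last step left them, time stands still between calls to the robot, and variables do not carry over. Pictures are saved under pics/ and viewed, about 12 in all and at most 16, crops included, and the job is handed in when it is done.

Besides the shell and the picture viewer there is one more tool, called after "Request:" as name([rows], argument=value, ...), one row to a line, values as JSON. move_arm: Moves the arm, as the interface text tells. Its arguments: {"type":"object","properties":{"rows":{"type":"array","items":{"type":"array","items":{"type":"number"}}},"grip_force":{"type":"number"}},"required":["rows"]}

```bash
ls; mkdir -p pics
cat > h.py <<'E'
import numpy as np, cv2
from workcell import sensors, read_camera, sign_off, boxes_of, outline_of, landmark_of
np.set_printoptions(precision=1,suppress=True)
def save(d,n): cv2.imwrite(f'pics/{n}.png',cv2.cvtColor(d['frame'],cv2.COLOR_RGB2BGR))
E
python3 - <<'E'
from h import *
s=sensors.get_state(); print(s)
names=['case','seam','hinge','cover_edge','cup_a','cup_b','cup_c','cup_d','cup_e','knife','knife_tip','tray','books','globe','weight']
for c in ['scene','top']:
    d=read_camera(c); save(d,c+'0'); print(c,d['position'],d['orientation'],d['vfov'],d['cx'],d['cy'])
    for n in names:
        print(n,'L',[(round(r['p'],2),np.round(r['position'])) for r in landmark_of(d,n)[:4]],'B',[(round(r['p'],2),np.round(r['position'])) for r in boxes_of(d,n)[:4]] if n in('knife','cup_b','cup_c','cup_d','cup_e','cup_a') else '')
E
```

```text
pics
{'clock': 0.0, 'joints': array([ 1.2,  0.5,  1.3,  0. ,  1.3, -0.1]), 'joint_vel': array([-0.,  0.,  0.,  0.,  0., -0.]), 'effort': array([ -0. , -87.9, -38.2,   0.1,   0.1,  -0. ]), 'tcp_pos': array([192.1, 594.3, 185.1]), 'tool_rot': array([[-1. ,  0.3, -0. ],
       [ 0.3,  1. , -0. ],
       [ 0. , -0. , -1. ]]), 'wrist_force': array([-0.3,  0.3,  0.3]), 'ft_torque': array([-0.1,  0. , -0. ]), 'gripper_width': 90.92979894294575}
scene [1189.  -286.1  994.9] [[ 0.5  0.7 -0.5]
 [ 0.9 -0.4  0.3]
 [-0.  -0.6 -0.8]] 48.671167382976655 324.5305958453124 195.94291960266293
case L [(0.76, array([589., 202.,   0.]))] B 
seam L [(0.62, array([586., 101., 119.])), (0.47, array([818., -36.,  -2.]))] B 
hinge L [(0.87, array([589., 301., 122.])), (0.29, array([821., -34.,  -0.]))] B 
cover_edge L [(0.74, array([591., 102., 132.]))] B 
cup_a L [(0.81, array([ 637., -220.,   -0.])), (0.61, array([ 470., -196.,    3.])), (0.58, array([474., -50.,   4.])), (0.31, array([ 551., -383.,   18.]))] B [(0.73, array([ 475., -196.,   35.])), (0.71, array([622., 174., 129.])), (0.69, array([ 629., -2
[... 2702 characters left out ...]
[(0.72, array([ 637., -222.,    1.])), (0.67, array([ 466., -196.,   -2.])), (0.51, array([469., -48.,  -1.]))] B [(0.9, array([ 640., -226.,   29.])), (0.57, array([470., -48.,  35.])), (0.53, array([ 467., -199.,   28.]))]
knife L [(0.72, array([ 458., -397.,    6.]))] B [(0.8, array([ 463., -396.,   18.]))]
knife_tip L [(0.97, array([ 554., -378.,   16.])), (0.5, array([ 466., -196.,   -0.]))] B 
tray L [(0.71, array([ 485., -386.,    4.])), (0.35, array([578., 462.,   4.]))] B 
books L [(0.92, array([819., -38.,   5.])), (0.21, array([375.,  25.,  -0.]))] B 
globe L [(0.95, array([580., 464.,   2.]))] B 
weight L [(0.64, array([379.,  23.,  -1.])), (0.42, array([ 458., -395.,   10.]))] B
```

```bash
cd pics; python3 -c "
import cv2,numpy as np
a=cv2.imread('scene0.png');b=cv2.imread('top0.png')
cv2.imwrite('ab.png',cv2.resize(np.vstack([a,b]),(480,600),interpolation=cv2.INTER_AREA))"
```

```text
(no output)
```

View pics/ab.png

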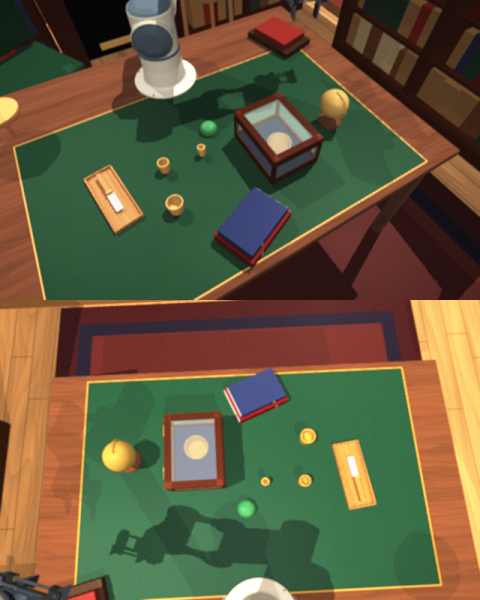

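The pictures show the showcase (scene 270,135 / top 195,450) with cup_a inside, three cups on the felt, and the knife in its tray (about top 355,475 in the stacked picture). The globe, books and weight stand clear of the path. I'll swing around to the tray.

Request:
move_arm([
  [-62, -3, -5, 0, 0, 0.1, 50],
  [-62, -3, -5, 0, 0, 0.1, 50],
  [-62, -3, -5, 0, 0, 0.1, 50],
  [-62, -3, -5, 0, 0, 0.1, 50],
  [-62, -3, -5, 0, 0, 0.1, 50],
])

```text
clock: 2.82
tcp_pos: [453.2, 431.3, 210.6]
tool_rot: [[-0.682, 0.732, 0.0], [0.732, 0.682, 0.001], [0.001, 0.001, -1.0]]
wrist_force: [0.6, 1.1, 0.6]
gripper_width: 50.5
```

Request:
move_arm([
  [-62, -3, -5, 0, 0, 0.1, 50],
  [-62, -3, -5, 0, 0, 0.1, 50],
  [-62, -3, -5, 0, 0, 0.1, 50],
  [-62, -3, -5, 0, 0, 0.1, 50],
  [-62, -3, -5, 0, 0, 0.1, 50],
])

```text
clock: 3.45
tcp_pos: [600.5, 160.4, 235.2]
tool_rot: [[-0.231, 0.973, 0.002], [0.973, 0.231, 0.002], [0.001, 0.002, -1.0]]
wrist_force: [1.0, 0.6, -0.3]
gripper_width: 50.1
```

Request:
move_arm([
  [-62, -3, 0, 0, 0, 0.1, 50],
  [-62, -3, 0, 0, 0, 0.1, 50],
  [-62, -3, 0, 0, 0, 0.1, 50],
  [-62, -3, 0, 0, 0, 0.1, 50],
  [-62, -3, 0, 0, 0, 0.1, 50],
])

```text
clock: 4.08
tcp_pos: [595.0, -148.8, 235.0]
tool_rot: [[0.28, 0.96, 0.004], [0.96, -0.28, 0.002], [0.003, 0.004, -1.0]]
wrist_force: [0.2, -0.7, 0.3]
gripper_width: 49.9
```

```bash
cat >> h.py <<'E'
from scipy.spatial.transform import Rotation as R
def down(psi):  # tool pointing down, tool y axis at yaw psi
    c,s=np.cos(psi),np.sin(psi); return np.array([[-s,c,0],[c,s,0],[0,0,-1.]])
def plan(pos,rot,w,start=None,n=None):
    s=sensors.get_state(); p,r=(s['tcp_pos'],s['tool_rot']) if start is None else start
    pos=np.array(pos,float); rv=R.from_matrix(r.T@rot).as_rotvec(); d=pos-p
    k=max(int(np.ceil(np.linalg.norm(d)/60)),int(np.ceil(np.linalg.norm(rv)/.18)),n or 1)
    out=[]
    for i in range(k):
        ri=r@R.from_rotvec(rv*i/k).as_matrix()
        out.append([*[round(float(v),1) for v in ri.T@d/k],*[round(float(v),3) for v in rv/k],w])
    for i in range(0,k,5): print(out[i:i+5])
    return pos,rot
def wrist(name=None):
    s=sensors.get_state(); d=read_camera('wrist'); T=np.eye(4);T[:3,:3]=s['tool_rot'];T[:3,3]=s['tcp_pos']
    d['T']=T@d['hand_eye']
    if name: save(d,name)
    return d
def ray(d,uv,z):
    f=200/np.tan(np.radians(d['vfov']/2)); v=d['T'][:3,:3]@np.array([(uv[0]-d['cx'])/f,(uv[1]-d['cy'])/f,1]); o=d['T'][:3,3]
    return o+v*(z-o[2])/v[2]
def L(d,*names):
    for n in names: print(n,[(round(r['p'],2),np.round(r['position'],1).tolist()) for r in landmark_of(d,n) if r['p']>.25])
E
python3 - <<'E'
from h import *
plan([440,-400,210],down(-1.376),50)
print(read_camera('wrist')['hand_eye'])
E
```

```text
[[-40.7, -11.2, 3.4, 0.0, -0.001, 0.156, 50], [-41.9, -4.8, 3.4, 0.0, -0.001, 0.156, 50], [-42.1, 1.8, 3.5, 0.0, -0.001, 0.156, 50], [-41.3, 8.3, 3.5, 0.0, -0.001, 0.156, 50], [-39.5, 14.7, 3.5, 0.0, -0.001, 0.156, 50]]
[[-36.8, 20.6, 3.5, 0.0, -0.001, 0.156, 50], [-33.1, 26.1, 3.6, 0.0, -0.001, 0.156, 50]]
[[   0.    -1.    -0.3   82.7]
 [   1.     0.     0.     0.9]
 [  -0.    -0.3    1.  -197.5]
 [   0.     0.     0.     1. ]]
```

Request:
move_arm([
  [-41, -11, 3, 0, 0, 0.156, 50],
  [-42, -5, 3, 0, 0, 0.156, 50],
  [-42, 2, 4, 0, 0, 0.156, 50],
  [-41, 8, 4, 0, 0, 0.156, 50],
  [-40, 15, 4, 0, 0, 0.156, 50],
])

```text
clock: 4.75
tcp_pos: [476.3, -339.2, 216.5]
tool_rot: [[0.89, 0.456, 0.005], [0.456, -0.89, -0.002], [0.004, 0.004, -1.0]]
wrist_force: [0.3, -0.6, -0.5]
gripper_width: 50.0
```

Request:
move_arm([
  [-37, 21, 3, 0, 0, 0.156, 50],
  [-33, 26, 4, 0, 0, 0.156, 50],
  [0, 0, 0, 0, 0, 0, 50],
])

```text
clock: 5.12
tcp_pos: [426.3, -413.9, 209.0]
tool_rot: [[0.989, 0.145, 0.005], [0.145, -0.989, -0.002], [0.005, 0.003, -1.0]]
wrist_force: [0.3, 0.1, 0.3]
gripper_width: 49.9
```

Run:
```python
from h import *
d=wrist('w1'); print(sensors.get_state()['tcp_pos'])
L(d,'knife','knife_tip','tray')
for r in outline_of(d,'knife')[:2]:
    m=r['mask'].astype(np.uint8); c=max(cv2.findContours(m,0,2)[0],key=cv2.contourArea); b=cv2.boxPoints(cv2.minAreaRect(c))
    print(r['p'],m.sum(),[ray(d,p,24).tolist() for p in b])
```

```text
[ 427.1 -412.8  209.1]
knife [(0.73, [456.7, -391.2, 11.0])]
knife_tip [(0.83, [556.8, -376.0, 14.8])]
tray [(0.81, [491.1, -389.7, 0.9])]
0.8 2358 [[550.7874646721835, -370.3208257791159, 24.0], [553.8901237226651, -391.40354404803844, 24.0], [388.01530464455385, -415.12828348001733, 24.0], [384.5258519211605, -391.18742313891477, 24.0]]
```

View pics/w1.png

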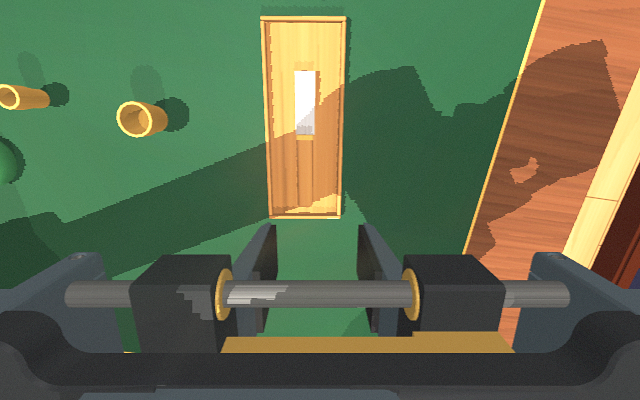

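View: the knife lies centred in the tray, tip (306,70), blade root (306,137), handle end about (304,207). I'll turn these into coordinates.

Run:
```python
from h import *
d=wrist()
a,b,c=[ray(d,p,z) for p,z in [((306,70),18),((306.5,134),29),((304.5,207),29)]]
print(a,b,c,b-c,a-c)
# tray corners
t=[ray(d,p,16) for p in [(262,17),(346,17),(341,217),(269,217)]]; print(t)
# knife edges from image: print row profiles
f=d['frame']; 
for v in (90,110,150,165): print(v,[tuple(int(q) for q in f[v,u]) for u in range(286,326,2)])
```

```text
[ 556.7 -379.    18. ] [ 483.  -390.5   29. ] [ 388.7 -401.4   29. ] [94.3 10.9  0. ] [168.   22.5 -11. ]
[array([ 605.1, -320.6,   16. ]), array([ 619.9, -416.5,   16. ]), array([ 377.8, -453.7,   16. ]), array([ 362.7, -354.9,   16. ])]
90 [(255, 227, 128), (255, 231, 128), (255, 227, 126), (255, 229, 128), (255, 232, 133), (255, 228, 121), (255, 255, 255), (255, 255, 255), (255, 255, 255), (255, 255, 255), (255, 255, 255), (255, 255, 255), (255, 255, 255), (255, 255, 255), (255, 255, 255), (255, 255, 255), (219, 141, 68), (210, 142, 80), (255, 221, 118), (255, 233, 132)]
110 [(255, 221, 125), (255, 228, 126), (255, 227, 129), (255, 231, 131), (255, 230, 132), (255, 227, 123), (255, 255, 255), (255, 255, 255), (255, 255, 255), (255, 255, 255), (255, 255, 255), (255, 255, 255), (255, 255, 255), (255, 255, 255), (255, 253, 250), (237, 225, 211), (218, 141, 76), (224, 151, 86), (226, 153, 88), (226, 153, 85)]
150 [(205, 138, 80), (220, 146, 85), (222, 150, 86), (229, 159, 91), (228, 157, 90), (223, 153, 87), (200, 131, 74), (201, 134, 79), (229, 150, 87), (231, 158, 89), (230, 158, 90), (232, 161, 92), (237, 167, 98), (233, 160, 90), (191, 128, 76), (233, 162, 92), (228, 155, 85), (224, 149, 88), (225, 154, 90), (224, 151, 86)]
165 [(202, 136, 80), (218, 147, 83), (224, 151, 86), (229, 157, 88), (226, 153, 84), (222, 149, 88), (217, 144, 84), (192, 127, 71), (227, 157, 89), (230, 160, 90), (231, 160, 92), (234, 164, 93), (236, 164, 91), (235, 162, 91), (206, 139, 81), (232, 161, 91), (228, 155, 90), (221, 150, 81), (226, 153, 86), (225, 151, 86)]
```

Run:
```python
from h import *
s=plan([463,-393,60],down(-1.431),40); plan([463,-393,9.5],down(-1.431),40,start=s)
```

```text
[[12.0, -4.4, 49.9, 0.001, -0.002, 0.004, 40], [12.1, -4.4, 49.9, 0.001, -0.002, 0.004, 40], [12.2, -4.4, 49.8, 0.001, -0.002, 0.004, 40]]
[[0.0, 0.0, 50.5, 0.0, 0.0, 0.0, 40]]
```

Request:
move_arm([
  [12, -4.4, 50, 0.001, -0.002, 0.004, 40],
  [12, -4.4, 50, 0.001, -0.002, 0.004, 40],
  [12, -4.4, 50, 0.001, -0.002, 0.004, 40],
  [0, 0, 0, 0, 0, 0, 40],
])

```text
clock: 5.92
tcp_pos: [466.7, -391.3, 57.8]
tool_rot: [[0.989, 0.146, 0.002], [0.146, -0.989, -0.003], [0.002, 0.004, -1.0]]
wrist_force: [0.3, 0.3, 1.6]
gripper_width: 40.1
```

Run:
```python
from h import *
d=wrist('w2'); s=sensors.get_state(); print(s['tcp_pos'],s['wrist_force']); L(d,'knife','knife_tip')
plan([463,-393,9.5],down(-1.431),40)
f=200/np.tan(np.radians(d['vfov']/2))
P=np.linalg.inv(d['T'])@np.array([463,-393,29,1]); print(P[:2]/P[2]*f+[d['cx'],d['cy']])
```

```text
[ 467.5 -392.8   60.1] [ 0.1 -0.4 -0.2]
knife [(0.97, [457.3, -390.5, 7.5])]
knife_tip [(0.73, [554.0, -378.5, 12.1])]
[[-5.2, -3.0, 53.0, 0.01, -0.006, 0.005, 40]]
[317.8 223.6]
```

View pics/w2.png

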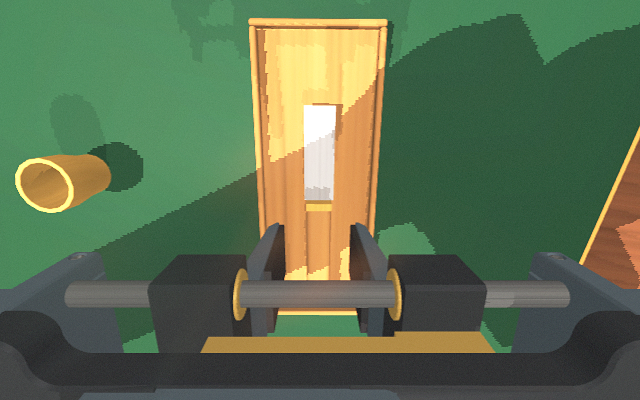

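The knife's handle (u≈318) sits centred between the fingers (282 and 355), so I'll descend and grip.

Request:
move_arm([
  [-2, 0, 25, 0, 0, 0, 40],
  [-2, 0, 25, 0, 0, 0, 40],
  [0, 0, 0, 0, 0, 0, 40],
], grip_force=50)

```text
clock: 6.45
tcp_pos: [467.2, -400.0, 19.2]
tool_rot: [[0.989, 0.144, 0.016], [0.145, -0.989, -0.018], [0.013, 0.02, -1.0]]
wrist_force: [0.4, 0.8, 0.1]
gripper_width: 39.8
```

Request:
move_arm([
  [0, 0, 0, 0, 0, 0, 10],
  [0, 0, 0, 0, 0, 0, 10],
  [0, 0, 0, 0, 0, 0, 10],
  [0, 0, 0, 0, 0, 0, 10],
], grip_force=50)

```text
clock: 6.95
tcp_pos: [469.1, -402.3, 24.4]
tool_rot: [[0.989, 0.144, 0.021], [0.144, -0.989, -0.023], [0.017, 0.026, -1.0]]
wrist_force: [0.6, 0.6, -0.2]
gripper_width: 10.1
```

Request:
move_arm([
  [0, 0, -5, 0, 0, 0, 10],
  [0, 0, -20, 0, 0, 0, 10],
  [0, 0, -60, 0, 0, 0, 10],
  [0, 0, -60, 0, 0, 0, 10],
  [0, 0, 0, 0, 0, 0, 10],
])

```text
clock: 7.58
tcp_pos: [465.9, -398.6, 174.5]
tool_rot: [[0.989, 0.144, 0.02], [0.145, -0.989, -0.022], [0.016, 0.025, -1.0]]
wrist_force: [-0.1, 0.6, -0.4]
gripper_width: 9.8
```

Run:
```python
from h import *
d=wrist('w3'); s=sensors.get_state(); print(s['tcp_pos'],s['wrist_force'],s['gripper_width'],s['joints']); L(d,'knife','knife_tip')
f=200/np.tan(np.radians(d['vfov']/2))
# where tip seen, in tool frame
T=np.eye(4);T[:3,:3]=s['tool_rot'];T[:3,3]=s['tcp_pos']
for n in('knife','knife_tip'):
    for r in landmark_of(d,n)[:1]: print(n,np.linalg.inv(T)@np.append(r['position'],1))
e=plan([560,-130,200],down(-0.7),10); plan([588,-20,190],down(0),10,start=e)
```

```text
[ 465.  -397.7  172. ] [ 0.1  0.  -0.4] 10.455855169975413 [-0.8  0.5  1.4 -0.   1.2  0.6]
knife [(0.9, [458.1, -391.8, 9.1])]
knife_tip [(0.74, [553.4, -378.0, 12.8])]
knife [ -8.3 -10.4 162.7   1. ]
knife_tip [ 88.1 -10.2 160.3   1. ]
[[26.8, -49.8, -6.9, 0.004, -0.001, -0.145, 10], [33.8, -45.4, -6.7, 0.004, -0.001, -0.145, 10], [40.0, -40.1, -6.6, 0.004, -0.001, -0.145, 10], [45.3, -33.9, -6.5, 0.004, -0.001, -0.145, 10], [49.8, -27.0, -6.4, 0.004, -0.001, -0.145, 10]]
[[25.5, -12.4, 2.5, 0.0, 0.0, -0.175, 10], [27.3, -7.7, 2.5, 0.0, 0.0, -0.175, 10], [28.2, -2.9, 2.5, 0.0, 0.0, -0.175, 10], [28.3, 2.1, 2.5, 0.0, 0.0, -0.175, 10]]
```

View pics/w3.png

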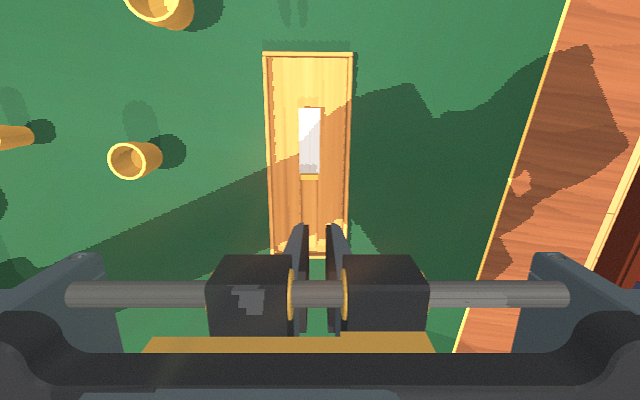

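The fingers closed on nothing. The hand had stopped about 10 mm high, tilted and 8 mm off to the side. I'll level it, re-centre, and go down in small steps that I can watch.

Run:
```python
from h import *
plan([461,-392,70],down(-1.431),44)
np.set_printoptions(precision=3,suppress=True); print(sensors.get_state()['joints'])
```

```text
[[-1.5, -3.1, 49.0, 0.008, -0.005, 0.003, 44], [-1.2, -2.7, 49.0, 0.008, -0.005, 0.003, 44]]
[-0.805  0.479  1.425 -0.001  1.218  0.622]
```

Request:
move_arm([
  [-1.5, -3, 49, 0.008, -0.005, 0.003, 44],
  [-1.2, -3, 49, 0.008, -0.005, 0.003, 44],
  [0, 0, 0, 0, 0, 0, 44],
])

```text
clock: 8.2
tcp_pos: [460.0, -390.9, 65.4]
tool_rot: [[0.99, 0.138, -0.002], [0.138, -0.99, 0.003], [-0.002, -0.003, -1.0]]
wrist_force: [0.2, 0.7, -0.3]
gripper_width: 37.2
```

Request:
move_arm([
  [0, 0, 10, 0, 0, 0, 44],
])

```text
clock: 8.32
tcp_pos: [460.7, -391.6, 56.3]
tool_rot: [[0.99, 0.138, -0.001], [0.138, -0.99, 0.002], [-0.001, -0.002, -1.0]]
wrist_force: [-0.1, 0.2, 0.1]
gripper_width: 43.1
```

Request:
move_arm([
  [0, 0, 10, 0, 0, 0, 44],
])

```text
clock: 8.45
tcp_pos: [461.1, -392.0, 46.8]
tool_rot: [[0.99, 0.138, -0.0], [0.138, -0.99, 0.001], [-0.0, -0.001, -1.0]]
wrist_force: [0.1, 0.2, 0.3]
gripper_width: 43.7
```

Request:
move_arm([
  [0, 0, 10, 0, 0, 0, 44],
])

```text
clock: 8.57
tcp_pos: [461.6, -392.5, 37.2]
tool_rot: [[0.99, 0.138, 0.001], [0.138, -0.99, -0.001], [0.001, 0.001, -1.0]]
wrist_force: [-0.2, 0.4, -0.3]
gripper_width: 44.1
```

Request:
move_arm([
  [0, 0, 10, 0, 0, 0, 44],
])

```text
clock: 8.7
tcp_pos: [461.9, -392.8, 27.0]
tool_rot: [[0.99, 0.138, 0.002], [0.138, -0.99, -0.001], [0.001, 0.002, -1.0]]
wrist_force: [0.5, 0.1, -0.0]
gripper_width: 44.0
```

Request:
move_arm([
  [0, 0, 8, 0, 0, 0, 44],
])

```text
clock: 8.82
tcp_pos: [461.9, -392.9, 18.5]
tool_rot: [[0.99, 0.138, 0.002], [0.138, -0.99, -0.001], [0.001, 0.002, -1.0]]
wrist_force: [0.2, 0.7, 1.0]
gripper_width: 44.2
```

Request:
move_arm([
  [0, 0, 8, 0, 0, 0, 44],
])

```text
clock: 8.95
tcp_pos: [462.0, -392.9, 10.1]
tool_rot: [[0.99, 0.138, 0.002], [0.138, -0.99, -0.002], [0.002, 0.002, -1.0]]
wrist_force: [-0.0, -0.4, 0.2]
gripper_width: 44.2
```

Request:
move_arm([
  [0, 0, 0, 0, 0, 0, 44],
])

```text
clock: 9.07
tcp_pos: [461.7, -392.7, 9.4]
tool_rot: [[0.99, 0.138, 0.001], [0.138, -0.99, -0.001], [0.001, 0.001, -1.0]]
wrist_force: [0.9, -0.2, 0.2]
gripper_width: 44.2
```

Request:
move_arm([
  [0, 0, 0, 0, 0, 0, 10],
  [0, 0, 0, 0, 0, 0, 10],
  [0, 0, 0, 0, 0, 0, 10],
  [0, 0, 0, 0, 0, 0, 10],
], grip_force=50)

```text
clock: 9.57
tcp_pos: [462.1, -393.0, 10.2]
tool_rot: [[0.99, 0.138, 0.002], [0.138, -0.99, -0.002], [0.002, 0.002, -1.0]]
wrist_force: [0.2, 0.3, 0.3]
gripper_width: 10.1
```

Request:
move_arm([
  [0, 0, 0, 0, 0, 0, 10],
  [0, 0, -10, 0, 0, 0, 10],
  [0, 0, -30, 0, 0, 0, 10],
  [0, 0, -60, 0, 0, 0, 10],
  [0, 0, -60, 0, 0, 0, 10],
])

```text
clock: 10.2
tcp_pos: [460.0, -391.0, 172.3]
tool_rot: [[0.99, 0.138, -0.003], [0.138, -0.99, 0.004], [-0.003, -0.004, -1.0]]
wrist_force: [1.3, -0.7, 0.0]
gripper_width: 10.0
```

Run:
```python
from h import *
d=wrist('w4'); s=sensors.get_state(); print(s['tcp_pos'],s['wrist_force'],s['gripper_width']); L(d,'knife','knife_tip')
T=np.eye(4);T[:3,:3]=s['tool_rot'];T[:3,3]=s['tcp_pos']
for n in('knife','knife_tip'):
    for r in landmark_of(d,n)[:1]: print(n,np.linalg.inv(T)@np.append(r['position'],1))
e=plan([560,-130,200],down(-0.7),10); plan([588,-20,190],down(0),10,start=e)
```

```text
[ 462.5 -393.5  180.5] [ 2.3 -2.7 10. ] 10.13454928177276
knife [(0.74, [458.1, -390.0, 8.0])]
knife_tip [(0.8, [554.6, -378.3, 15.2])]
knife [ -4.5  -4.7 172.5   1. ]
knife_tip [ 92.7  -2.9 165.6   1. ]
[[27.0, -49.0, -5.8, -0.001, 0.0, -0.146, 10], [33.9, -44.5, -5.9, -0.001, 0.0, -0.146, 10], [40.0, -39.1, -5.9, -0.001, 0.0, -0.146, 10], [45.3, -32.8, -5.9, -0.001, 0.0, -0.146, 10], [49.6, -25.9, -5.9, -0.001, 0.0, -0.146, 10]]
[[25.5, -12.4, 2.5, 0.0, 0.0, -0.175, 10], [27.3, -7.7, 2.5, 0.0, 0.0, -0.175, 10], [28.2, -2.9, 2.5, 0.0, 0.0, -0.175, 10], [28.3, 2.1, 2.5, 0.0, 0.0, -0.175, 10]]
```

View pics/w4.png

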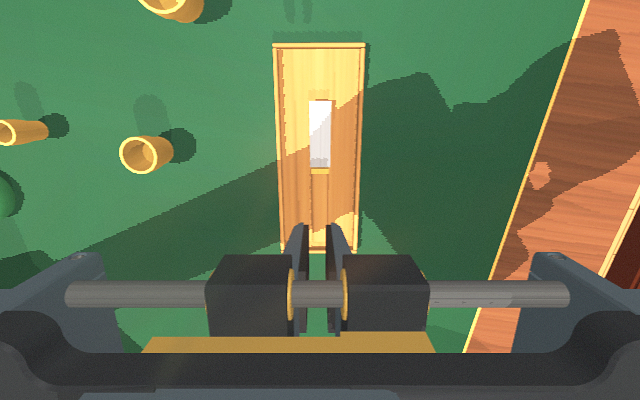

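The fingers closed right down to 10 mm at z=10, yet the knife is still in its tray (blade at 320,135, only 22 px wide, so not in the hand). I'll go down again with the fingers open and look from all three cameras at the bottom.

Run:
```python
from h import *
plan([461,-392,40],down(-1.431),44)
```

```text
[[0.4, 0.5, 43.4, -0.001, 0.001, -0.0, 44], [0.3, 0.5, 43.4, -0.001, 0.001, -0.0, 44], [0.3, 0.4, 43.4, -0.001, 0.001, -0.0, 44]]
```

Request:
move_arm([
  [0, 0, 43, 0, 0, 0, 44],
  [0, 0, 43, 0, 0, 0, 44],
  [0, 0, 43, 0, 0, 0, 44],
  [0, 0, 0, 0, 0, 0, 44],
])

```text
clock: 10.95
tcp_pos: [457.2, -388.1, 34.1]
tool_rot: [[0.99, 0.138, -0.008], [0.138, -0.99, 0.009], [-0.007, -0.01, -1.0]]
wrist_force: [0.6, -0.6, 0.6]
gripper_width: 43.6
```

Request:
move_arm([
  [0, 0, 10, 0, 0, 0, 44],
  [0, 0, 10, 0, 0, 0, 44],
  [0, 0, 0, 0, 0, 0, 44],
])

```text
clock: 11.32
tcp_pos: [457.9, -388.8, 15.3]
tool_rot: [[0.99, 0.138, -0.007], [0.138, -0.99, 0.007], [-0.006, -0.008, -1.0]]
wrist_force: [0.4, -0.3, 0.6]
gripper_width: 44.0
```

Run:
```python
from h import *
s=sensors.get_state(); print(s['tcp_pos'],s['wrist_force'],s['gripper_width'],s['clock'])
w=wrist()
def crop(d,p,h):
    f=200/np.tan(np.radians(d['vfov']/2)); q=d['orientation'].T@(np.array(p)-d['position']); u,v=(q[:2]/q[2]*f+[d['cx'],d['cy']]).astype(int); print(u,v)
    u=max(u,h);v=max(v,h*3//4)
    return cv2.resize(d['frame'][v-h*3//4:v+h*3//4,u-h:u+h],(400,300),interpolation=cv2.INTER_CUBIC)
a=crop(read_camera('scene'),[470,-392,20],60); b=crop(read_camera('top'),[470,-392,20],60)
m=np.vstack([cv2.resize(w['frame'][100:320,100:540],(600,300)),np.hstack([cv2.resize(a,(300,300)),cv2.resize(b,(300,300))])])
cv2.imwrite('pics/m5.png',m[:,:,::-1])
```

```text
[ 457.9 -388.8   15.3] [ 0.4 -0.3  0.6] 43.97864803090273 11.325
145 255
474 236
```

View pics/m5.png

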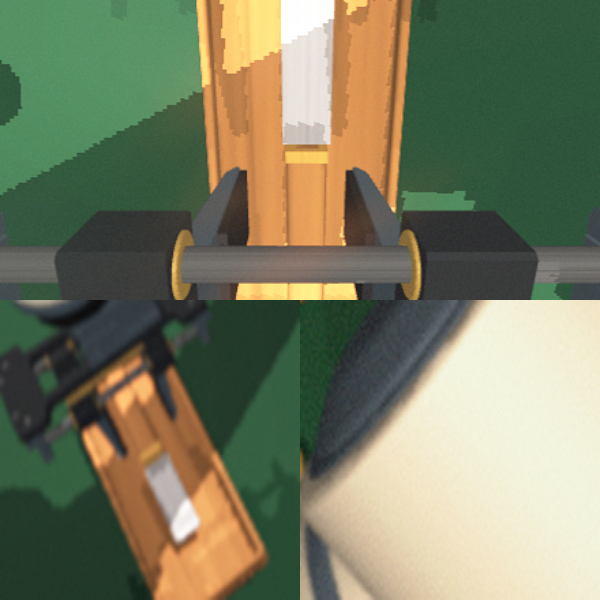

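The fingers straddle the handle just behind the ferrule, as they should. I'll go 5 mm lower, close, and look before lifting.

Request:
move_arm([
  [0, 0, 6, 0, 0, 0, 44],
  [0, 0, 0, 0, 0, 0, 44],
])

```text
clock: 11.72
tcp_pos: [458.4, -389.3, 10.3]
tool_rot: [[0.99, 0.138, -0.005], [0.138, -0.99, 0.005], [-0.004, -0.006, -1.0]]
wrist_force: [-1.0, 0.5, 0.2]
gripper_width: 43.9
```

Request:
move_arm([
  [0, 0, 0, 0, 0, 0, 18],
], grip_force=50)

```text
clock: 11.85
tcp_pos: [458.5, -389.4, 10.4]
tool_rot: [[0.99, 0.138, -0.005], [0.138, -0.99, 0.005], [-0.004, -0.006, -1.0]]
wrist_force: [0.7, 1.2, -0.3]
gripper_width: 36.6
```

Request:
move_arm([
  [0, 0, 0, 0, 0, 0, 18],
  [0, 0, 0, 0, 0, 0, 18],
  [0, 0, 0, 0, 0, 0, 18],
])

```text
clock: 12.22
tcp_pos: [458.6, -389.5, 10.5]
tool_rot: [[0.99, 0.138, -0.005], [0.138, -0.99, 0.005], [-0.004, -0.006, -1.0]]
wrist_force: [1.5, 0.4, -0.4]
gripper_width: 18.0
```

Run:
```python
from h import *
s=sensors.get_state(); print(s['tcp_pos'],s['wrist_force'],s['gripper_width'],s['clock'])
w=wrist()
c=read_camera('scene')
m=np.vstack([cv2.resize(w['frame'][100:320,100:540],(600,300)),cv2.resize(c['frame'][195:315,85:205],(300,300))[:, :].repeat(2,1)])
cv2.imwrite('pics/m6.png',m[:,:,::-1])
```

```text
[ 458.6 -389.5   10.5] [ 1.5  0.4 -0.4] 18.019625056291662 12.225
```

View pics/m6.png

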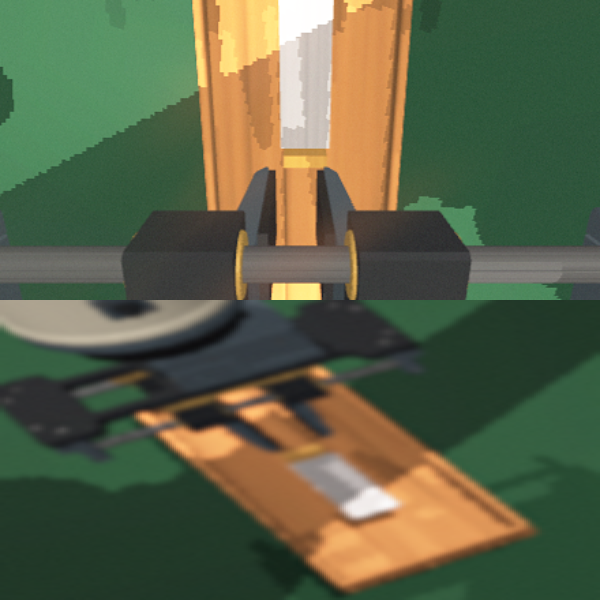

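Run:
```python
from h import *
s=sensors.get_state(); d=read_camera('scene')
f=200/np.tan(np.radians(d['vfov']/2))
def px(p):
    q=d['orientation'].T@(np.array(p)-d['position']); return q[:2]/q[2]*f+[d['cx'],d['cy']]
R0=s['tool_rot']; t=s['tcp_pos']
for dz in (0,-19,-35):
    print(dz,[px(t+R0@np.array([x,y,dz])) for y in(9,-9) for x in (16,-16)])
# handle/blade junction at true height and image evidence; knife points
k=np.array([463.2,-393.3]);e=np.array([np.cos(.14),np.sin(.14)])
print('ferrule',px([*(k+20*e),29]),px([*(k+20*e),5]),'tip',px([*(k+95*e),17]))
print([ (r['p'],r['position']) for n in ('knife','knife_tip') for r in landmark_of(d,n)[:2]])
```

```text
0 [array([145.5, 259.5]), array([140.2, 250.9]), array([152.1, 255.6]), array([146.7, 247.1])]
-19 [array([143. , 255.8]), array([137.7, 247.1]), array([149.7, 251.9]), array([144.3, 243.3])]
-35 [array([140.9, 252.5]), array([135.5, 243.8]), array([147.7, 248.6]), array([142.2, 240. ])]
ferrule [146.2 257. ] [149.2 261.8] tip [160.9 280.6]
[(0.91, [460.2, -392.2, 7.8]), (0.35, [467.8, -196.1, -1.0]), (0.6, [550.0, -382.2, 15.9])]
```

Request:
move_arm([
  [0, 0, 2, 0, 0, 0, 3],
], grip_force=40)

```text
clock: 12.6
tcp_pos: [458.6, -389.5, 8.5]
tool_rot: [[0.99, 0.138, -0.005], [0.138, -0.99, 0.005], [-0.004, -0.006, -1.0]]
wrist_force: [0.3, -0.1, -0.2]
gripper_width: 10.5
```

Request:
move_arm([
  [0, 0, 0, 0, 0, 0, 3],
  [0, 0, 0, 0, 0, 0, 3],
])

```text
clock: 12.85
tcp_pos: [458.5, -389.4, 8.2]
tool_rot: [[0.99, 0.138, -0.005], [0.138, -0.99, 0.005], [-0.004, -0.006, -1.0]]
wrist_force: [-0.4, -0.2, 0.2]
gripper_width: 3.3
```

The fingers shut to 3 mm on nothing. In the scene picture the fingertips lie near (141,255) and (150,249), which fits tips about 20 mm higher than the reported TCP. I'll probe down gently with shut fingers onto the handle to measure the real height.

Request:
move_arm([
  [0, 0, 4, 0, 0, 0, 3],
], grip_force=10)

```text
clock: 12.98
tcp_pos: [458.6, -389.5, 4.3]
tool_rot: [[0.99, 0.138, -0.005], [0.138, -0.99, 0.005], [-0.004, -0.006, -1.0]]
wrist_force: [-0.3, -0.7, 0.4]
gripper_width: 2.7
```

Request:
move_arm([
  [0, 0, 4, 0, 0, 0, 3],
])

```text
clock: 13.1
tcp_pos: [458.7, -389.6, 0.7]
tool_rot: [[0.99, 0.138, -0.004], [0.138, -0.99, 0.005], [-0.003, -0.005, -1.0]]
wrist_force: [-15.6, 14.4, 86.6]
gripper_width: 2.5
```

Run:
```python
from h import *
s=sensors.get_state(); print(s['tcp_pos'],s['wrist_force'],s['gripper_width'],s['clock'])
np.set_printoptions(precision=4,suppress=True); print(s['joints'],s['effort'],s['joint_vel'])
for c in('scene','top'):
  d=read_camera(c);save(d,c+'7')
w=wrist('w7')
a=cv2.imread('pics/scene7.png')[190:310,80:240]
cv2.imwrite('pics/m7.png',np.vstack([cv2.resize(a,(640,480),interpolation=cv2.INTER_CUBIC)]))
```

```text
[ 458.7 -389.6    0.7] [-15.6  14.4  86.6] 2.527802826317889 13.1
[-0.8034  0.6895  1.5707  0.0003  0.8877  0.6284] [ -1.1204 -51.3377 -20.1474  -0.0649  -5.6831  -0.0199] [-0.0011  0.0011  0.0037 -0.0005 -0.0129 -0.0013]
```

View pics/m7.png

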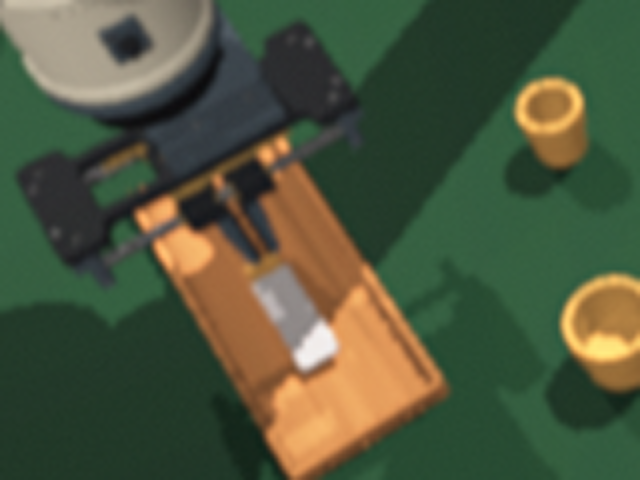

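Contact: 86 N on the shut fingertips at a reading of about 1 mm. They stand on the handle's top, whose true height is about 29 mm. I'll back off and check the camera height with a PnP on the tray's outline.

Request:
move_arm([
  [0, 0, -10, 0, 0, 0, 30],
  [0, 0, -50, 0, 0, 0, 30],
  [0, 0, -50, 0, 0, 0, 30],
  [0, 0, 0, 0, 0, 0, 30],
  [0, 0, 0, 0, 0, 0, 30],
])

```text
clock: 13.88
tcp_pos: [458.8, -389.8, 113.8]
tool_rot: [[0.99, 0.138, -0.005], [0.138, -0.99, 0.005], [-0.004, -0.006, -1.0]]
wrist_force: [-0.6, -0.2, -0.1]
gripper_width: 30.0
```

Run:
```python
from h import *
s=sensors.get_state(); print(s['tcp_pos'],s['wrist_force'],s['gripper_width'])
d=wrist('w8')
f=200/np.tan(np.radians(d['vfov']/2)); K=np.array([[f,0,d['cx']],[0,f,d['cy']],[0,0,1]])
print('f',f,'cam',d['T'][:3,3],'he',d['hand_eye'][:3,3])
def pnp(img):
    obj=np.array([[125,50,16],[125,-50,16],[-125,-50,16],[-125,50,16]],float)
    ok,rv,t=cv2.solvePnP(obj,np.array(img,float),K,None); Rm=cv2.Rodrigues(rv)[0]; return -Rm.T@t[:,0], Rm
print('w1 pnp cam in tray',pnp([(262,17),(346,17),(341,217),(269,217)])[0])
for r in outline_of(d,'tray')[:1]:
    m=r['mask'].astype(np.uint8); c=max(cv2.findContours(m,0,2)[0],key=cv2.contourArea); h=cv2.convexHull(c)
    for e in (.02,.03,.05):
        q=cv2.approxPolyDP(h,e*cv2.arcLength(h,True),True)[:,0]; print(r['p'],q.tolist())
np.save('K.npy',K)
img=cv2.imread('pics/w8.png'); g=cv2.imread('pics/w7.png')
cv2.imwrite('pics/m8.png',np.vstack([cv2.resize(img,(480,300),interpolation=cv2.INTER_AREA),cv2.resize(g[60:360,80:560],(480,300))]))
```

```text
[ 458.8 -389.8  113.8] [-0.6 -0.2 -0.1] 29.992738054373486
f 298.49962868524904 cam [ 542.4 -379.5  310.9] he [  83.4    0.2 -197.5]
w1 pnp cam in tray [ -4.2 -16.8 415.7]
0.92 [[374, 26], [365, 236], [338, 275], [294, 275], [273, 228], [265, 28]]
0.92 [[374, 26], [365, 236], [338, 275], [294, 275], [265, 28]]
0.92 [[374, 26], [365, 236], [294, 275], [265, 28]]
```

View pics/m8.png

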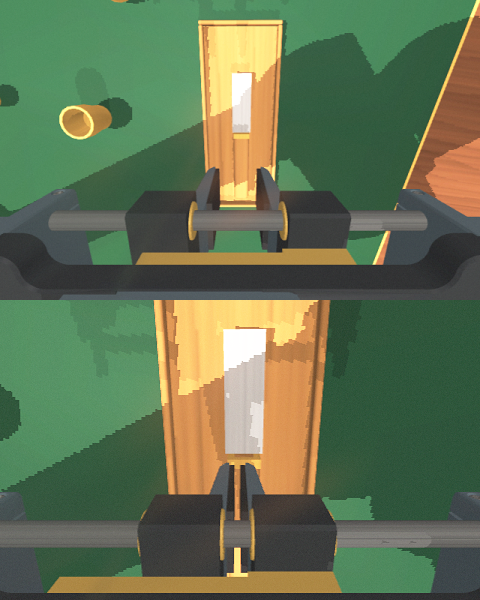

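Run:
```python
from h import *
K=np.load('K.npy')
obj=np.array([[125,50,16],[125,-50,16],[-125,-50,16],[-125,50,16]],float)
d=wrist(); T=d['T']; Kinv=None
for nm,img in [('w8',[(265,28),(374,27),(363.3,274),(275,274)]),('w1',[(262,17),(346,17),(341,217),(269,217)])]:
    ok,rv,t=cv2.solvePnP(obj,np.array(img,float),K,None); Rm=cv2.Rodrigues(rv)[0]; c=-Rm.T@t[:,0]
    he=d['hand_eye']; Rt=Rm.T@he[:3,:3].T; print(nm,c,'tool R in tray',Rt, 'tcp in tray',c-Rt@he[:3,3])
g=cv2.imread('pics/w8.png')[190:330,220:420]; cv2.imwrite('pics/m9.png',cv2.resize(g,(800,560),interpolation=cv2.INTER_CUBIC))
```

```text
w8 [ 40.9  -1.  321.6] tool R in tray [[ 1. -0.  0.]
 [-0. -1.  0.]
 [ 0. -0. -1.]] tcp in tray [-35.5   1.6 121.2]
w1 [ -4.2 -16.8 415.7] tool R in tray [[ 1.   0.   0.1]
 [ 0.  -1.   0. ]
 [ 0.1 -0.  -1. ]] tcp in tray [-76.9 -16.4 214. ]
```

View pics/m9.png

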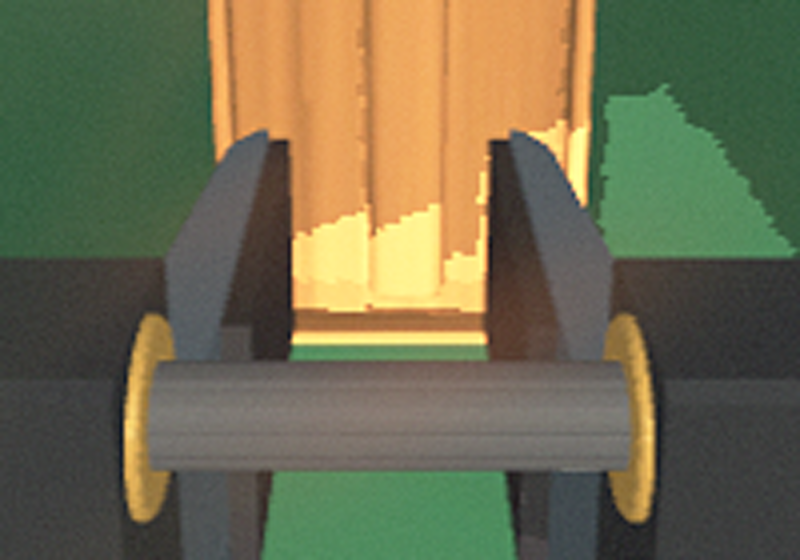

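The fingers clearly measure shorter than stated: a 30 mm gap spans 49.5 px, so a depth near 180 mm instead of 205. The tips are thus about 25 mm above the reported TCP. The handle (u≈322) lies 4 mm to tool +y. I'll shift by that and descend further, open, in short watched steps.

Request:
move_arm([
  [0, 2, 45, 0, 0, 0, 44],
  [0, 2, 35, 0, 0, 0, 44],
  [0, 0, 10, 0, 0, 0, 44],
  [0, 0, 8, 0, 0, 0, 44],
  [0, 0, 8, 0, 0, 0, 44],
])

```text
clock: 14.65
tcp_pos: [458.5, -392.8, 3.2]
tool_rot: [[0.99, 0.138, -0.007], [0.138, -0.99, 0.007], [-0.006, -0.008, -1.0]]
wrist_force: [0.5, 0.3, 0.2]
gripper_width: 43.9
```

Request:
move_arm([
  [0, 0, 4, 0, 0, 0, 44],
  [0, 0, 4, 0, 0, 0, 44],
])

```text
clock: 14.9
tcp_pos: [459.0, -393.2, -4.4]
tool_rot: [[0.99, 0.138, -0.006], [0.138, -0.99, 0.006], [-0.005, -0.007, -1.0]]
wrist_force: [-0.4, -0.6, 0.2]
gripper_width: 44.2
```

Request:
move_arm([
  [0, 0, 2, 0, 0, 0, 44],
])

```text
clock: 15.02
tcp_pos: [459.1, -393.3, -6.3]
tool_rot: [[0.99, 0.138, -0.005], [0.138, -0.99, 0.006], [-0.004, -0.007, -1.0]]
wrist_force: [0.6, 0.9, 0.6]
gripper_width: 44.0
```

Request:
move_arm([
  [0, 0, 2, 0, 0, 0, 44],
])

```text
clock: 15.15
tcp_pos: [459.2, -393.4, -8.2]
tool_rot: [[0.99, 0.138, -0.005], [0.139, -0.99, 0.006], [-0.004, -0.006, -1.0]]
wrist_force: [-0.7, 0.0, -0.4]
gripper_width: 44.5
```

Request:
move_arm([
  [0, 0, 2, 0, 0, 0, 44],
])

```text
clock: 15.28
tcp_pos: [459.3, -393.4, -10.2]
tool_rot: [[0.99, 0.138, -0.005], [0.139, -0.99, 0.005], [-0.004, -0.006, -1.0]]
wrist_force: [0.6, 0.5, 0.1]
gripper_width: 44.1
```

Request:
move_arm([
  [0, 0, 2, 0, 0, 0, 44],
])

```text
clock: 15.4
tcp_pos: [459.3, -393.5, -12.2]
tool_rot: [[0.99, 0.139, -0.005], [0.139, -0.99, 0.005], [-0.004, -0.006, -1.0]]
wrist_force: [0.2, -1.0, 0.5]
gripper_width: 43.6
```

Request:
move_arm([
  [0, 0, 2, 0, 0, 0, 44],
])

```text
clock: 15.52
tcp_pos: [459.3, -393.5, -14.3]
tool_rot: [[0.99, 0.138, -0.005], [0.138, -0.99, 0.005], [-0.004, -0.006, -1.0]]
wrist_force: [-0.1, 0.0, 0.6]
gripper_width: 44.2
```

Request:
move_arm([
  [0, 0, 0, 0, 0, 0, 10],
  [0, 0, 0, 0, 0, 0, 10],
  [0, 0, 0, 0, 0, 0, 10],
], grip_force=50)

```text
clock: 15.9
tcp_pos: [459.3, -393.4, -14.5]
tool_rot: [[0.99, 0.138, -0.005], [0.139, -0.99, 0.005], [-0.004, -0.006, -1.0]]
wrist_force: [0.3, 0.5, -1.2]
gripper_width: 19.5
```

The knife is gripped at 19.5 mm, so the true height is the reading plus about 25 mm. I'll lift it and carry it to the front of the seam.

Request:
move_arm([
  [0, 0, 0, 0, 0, 0, 10],
  [0, 0, -8, 0, 0, 0, 10],
  [0, 0, -30, 0, 0, 0, 10],
  [0, 0, -55, 0, 0, 0, 10],
  [0, 0, -45, 0, 0, 0, 10],
])

```text
clock: 16.52
tcp_pos: [458.4, -392.6, 125.6]
tool_rot: [[0.99, 0.138, -0.009], [0.138, -0.99, 0.01], [-0.008, -0.011, -1.0]]
wrist_force: [0.4, 0.1, -1.2]
gripper_width: 19.7
```

Run:
```python
from h import *
s=sensors.get_state(); print(s['tcp_pos'],s['wrist_force'],s['gripper_width'])
e=plan([540,-200,130],down(-0.7),10); plan([588,-45,130],down(0),10,start=e)
```

```text
[ 458.4 -392.6  125.6] [ 0.4  0.1 -1.2] 19.690246147472422
[[21.5, -35.9, -0.7, -0.003, 0.001, -0.146, 10], [26.5, -32.4, -0.7, -0.003, 0.001, -0.146, 10], [30.9, -28.2, -0.8, -0.003, 0.001, -0.146, 10], [34.7, -23.4, -0.8, -0.003, 0.001, -0.146, 10], [37.8, -18.0, -0.9, -0.003, 0.001, -0.146, 10]]
[[37.4, -15.8, 0.0, 0.0, 0.0, -0.175, 10], [39.5, -9.0, 0.0, 0.0, 0.0, -0.175, 10], [40.5, -2.0, 0.0, 0.0, 0.0, -0.175, 10], [40.2, 5.1, 0.0, 0.0, 0.0, -0.175, 10]]
```

Request:
move_arm([
  [21.5, -36, -0.7, -0.003, 0.001, -0.146, 10],
  [26.5, -32.4, -0.7, -0.003, 0.001, -0.146, 10],
  [31, -28, -0.8, -0.003, 0.001, -0.146, 10],
  [34.7, -23.4, -0.8, -0.003, 0.001, -0.146, 10],
  [37.8, -18, -0.9, -0.003, 0.001, -0.146, 10],
])

```text
clock: 17.15
tcp_pos: [542.5, -198.6, 137.3]
tool_rot: [[0.632, 0.775, 0.011], [0.775, -0.632, -0.008], [0.001, 0.014, -1.0]]
wrist_force: [-0.3, 0.1, -0.4]
gripper_width: 19.8
```

Request:
move_arm([
  [37.4, -15.8, 0, 0, 0, -0.175, 10],
  [39.5, -9, 0, 0, 0, -0.175, 10],
  [40.5, -2, 0, 0, 0, -0.175, 10],
  [30, 5, 0, 0, 0, -0.175, 10],
  [0, 0, 0, 0, 0, 0, 10],
])

```text
clock: 17.77
tcp_pos: [587.0, -45.0, 139.7]
tool_rot: [[-0.044, 0.999, 0.014], [0.999, 0.044, -0.008], [-0.009, 0.014, -1.0]]
wrist_force: [-0.3, -0.0, -1.6]
gripper_width: 19.8
```

Run:
```python
from h import *
s=sensors.get_state(); print(s['tcp_pos'],s['wrist_force'],s['gripper_width'])
print(s['tool_rot']*1000)
for c in('scene','top','wrist'):
    d=wrist('w10') if c=='wrist' else read_camera(c)
    if c!='wrist':save(d,c+'10')
    print(c);L(d,'knife','knife_tip','seam','cover_edge','hinge')
    if c!='wrist':
        f=200/np.tan(np.radians(d['vfov']/2))
        q=d['orientation'].T@(np.array([588,45,165])-d['position']); print(q[:2]/q[2]*f+[d['cx'],d['cy']])
a=cv2.imread('pics/scene10.png')[60:260,280:480]; b=cv2.imread('pics/w10.png')[0:300,120:520]
cv2.imwrite('pics/m10.png',np.hstack([cv2.resize(a,(400,400),interpolation=cv2.INTER_CUBIC),cv2.resize(b,(400,300))[:,:,:] if 0 else cv2.copyMakeBorder(b,0,100,0,0,0)]))
```

```text
[587.  -45.  139.7] [-0.3 -0.  -1.6] 19.773212088144984
[[ -43.5  999.    14.1]
 [ 999.    43.6   -8.5]
 [  -9.1   13.7 -999.9]]
scene
knife [(0.81, [587.4, -45.7, 160.1])]
knife_tip [(0.7, [579.4, 53.2, 172.0])]
seam [(0.74, [585.9, 97.9, 117.3])]
cover_edge [(0.93, [591.8, 102.4, 131.0]), (0.41, [587.5, 303.2, 121.0])]
hinge []
[317.6 182.2]
top
knife [(0.48, [586.3, -49.6, 164.2])]
knife_tip [(0.56, [585.3, 49.6, 169.1])]
seam [(0.64, [587.1, 99.1, 116.5])]
cover_edge []
hinge [(0.69, [588.4, 300.0, 122.7])]
[317.3 192. ]
wrist
knife []
knife_tip [(0.88, [581.8, 46.8, 168.8])]
seam [(0.96, [589.8, 99.2, 120.2])]
cover_edge []
hinge []
```

View pics/m10.png

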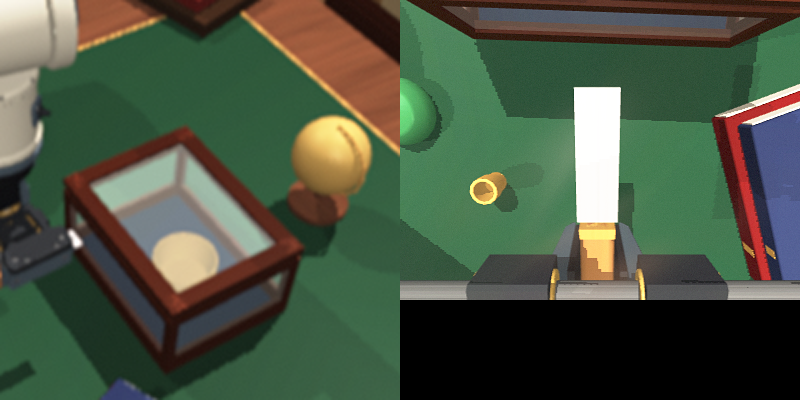

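The three networks put the tip at about (582, 50, 170), so the blade is 31 mm above the z reading, which agrees with the tray contact. The seam is at about (588, 99.5, 119.5). Next I'll level the tool and go in front of the mouth.

Run:
```python
from h import *
plan([588,-15,92],down(0),10,n=2)
```

```text
[[16.1, 1.0, 23.5, 0.007, 0.004, 0.02, 10], [16.0, 0.8, 23.5, 0.007, 0.004, 0.02, 10]]
```

Request:
move_arm([
  [16, 1, 23.5, 0.007, 0.004, 0.02, 10],
  [14, 1, 20, 0.007, 0.004, 0.02, 10],
  [0, 0, 2, 0, 0, 0, 10],
  [0, 0, 0, 0, 0, 0, 10],
])

```text
clock: 19.18
tcp_pos: [589.0, -17.1, 93.5]
tool_rot: [[0.001, 1.0, 0.001], [1.0, -0.001, -0.001], [-0.001, 0.001, -1.0]]
wrist_force: [0.2, 0.1, -0.2]
gripper_width: 19.9
```

Run:
```python
from h import *
s=sensors.get_state(); print(s['tcp_pos'],s['wrist_force'],s['gripper_width'])
print(s['tool_rot']*1000)
for c in('scene','top','wrist','scene'):
    d=wrist('w11') if c=='wrist' else read_camera(c)
    if c!='wrist':save(d,c+'11')
    print(c);L(d,'knife_tip','seam')
plan([588,-15,90],down(0),10)
```

```text
[589.  -17.1  93.5] [ 0.2  0.1 -0.2] 19.94939066746723
[[    1.1  1000.      0.9]
 [ 1000.     -1.1    -1.4]
 [   -1.4     0.9 -1000. ]]
scene
knife_tip [(0.59, [587.3, 78.2, 124.5])]
seam [(0.72, [586.8, 98.8, 116.3])]
top
knife_tip [(0.41, [817.7, -37.5, 5.6]), (0.4, [635.9, -219.9, 2.0])]
seam [(0.63, [583.7, 100.6, 117.7])]
wrist
knife_tip [(0.79, [591.0, 76.7, 123.6])]
seam [(0.85, [584.9, 98.0, 118.9])]
scene
knife_tip [(0.86, [586.0, 76.5, 125.6])]
seam [(0.67, [585.1, 99.0, 115.7]), (0.34, [590.6, 200.8, 2.8])]
[[1.7, -0.8, 3.1, 0.001, 0.001, -0.002, 10]]
```

Request:
move_arm([
  [0, 0, 4.2, 0, 0, 0, 10],
  [8, 0, 0, 0, 0, 0, 10],
  [8, 0, 0, 0, 0, 0, 10],
  [0, 0, 0, 0, 0, 0, 10],
])

```text
clock: 20.27
tcp_pos: [588.8, 0.7, 88.4]
tool_rot: [[0.002, 1.0, 0.0], [1.0, -0.002, -0.001], [-0.001, 0.0, -1.0]]
wrist_force: [0.0, 0.1, -1.1]
gripper_width: 19.8
```

Request:
move_arm([
  [4, 0, 0, 0, 0, 0, 10],
])

```text
clock: 20.4
tcp_pos: [588.8, 4.9, 88.4]
tool_rot: [[0.001, 1.0, 0.0], [1.0, -0.001, -0.001], [-0.001, 0.0, -1.0]]
wrist_force: [-1.0, -0.6, -1.3]
gripper_width: 19.7
```

Request:
move_arm([
  [4, 0, 0, 0, 0, 0, 10],
])

```text
clock: 20.52
tcp_pos: [588.8, 9.1, 88.5]
tool_rot: [[0.002, 1.0, 0.0], [1.0, -0.002, -0.001], [-0.001, 0.0, -1.0]]
wrist_force: [-1.1, -0.0, -1.0]
gripper_width: 19.6
```

Request:
move_arm([
  [4, 0, 0, 0, 0, 0, 10],
])

```text
clock: 20.65
tcp_pos: [588.8, 13.4, 88.5]
tool_rot: [[0.002, 1.0, 0.0], [1.0, -0.002, -0.001], [-0.001, 0.0, -1.0]]
wrist_force: [0.0, -0.7, -1.2]
gripper_width: 19.3
```

Request:
move_arm([
  [4, 0, 0, 0, 0, 0, 10],
])

```text
clock: 20.78
tcp_pos: [588.9, 17.7, 88.5]
tool_rot: [[0.002, 1.0, 0.0], [1.0, -0.002, -0.001], [-0.001, 0.0, -1.0]]
wrist_force: [-0.7, -0.7, -1.8]
gripper_width: 19.6
```

Request:
move_arm([
  [4, 0, 0, 0, 0, 0, 10],
])

```text
clock: 20.9
tcp_pos: [588.9, 21.9, 88.5]
tool_rot: [[0.002, 1.0, 0.001], [1.0, -0.002, -0.001], [-0.001, 0.001, -1.0]]
wrist_force: [-0.8, 0.2, -1.2]
gripper_width: 19.9
```

Run:
```python
from h import *
s=sensors.get_state(); print(s['tcp_pos'],s['wrist_force'],s['gripper_width'])
for c in('scene','wrist','top'):
    d=wrist('w12') if c=='wrist' else read_camera(c)
    if c!='wrist':save(d,c+'12')
    print(c);L(d,'knife','knife_tip','seam','cover_edge')
a=cv2.imread('pics/scene12.png')[100:220,280:440]; b=cv2.imread('pics/w12.png')[0:300,120:520]
cv2.imwrite('pics/m12.png',np.hstack([cv2.resize(a,(400,300),interpolation=cv2.INTER_CUBIC),b]))
```

```text
[588.9  21.9  88.5] [-0.8  0.2 -1.2] 19.896909189267703
scene
knife [(0.82, [589.8, 18.7, 109.9])]
knife_tip []
seam [(0.56, [588.2, 100.6, 116.2])]
cover_edge [(0.64, [586.9, 104.0, 130.6])]
wrist
knife [(0.92, [585.7, 24.4, 112.6])]
knife_tip []
seam [(0.84, [588.7, 96.5, 114.3]), (0.33, [586.2, 100.2, 133.7])]
cover_edge [(0.98, [587.8, 102.7, 134.4])]
top
knife []
knife_tip [(0.61, [593.0, 117.8, 119.0]), (0.31, [587.4, 101.1, 128.2])]
seam [(0.91, [585.0, 101.8, 116.8])]
cover_edge [(0.71, [585.9, 101.5, 135.1])]
```

View pics/m12.png

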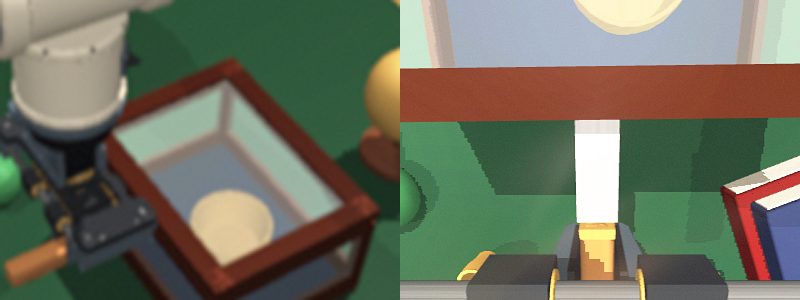

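The blade's end is hidden under the cover's front frame, about 17 mm in, with no contact force. I'll push it slightly deeper and lift along the cover's arc.

Request:
move_arm([
  [5, 0, 0, 0, 0, 0, 10],
  [0, 0, -3, 0, 0, 0, 10],
  [1, 0, -9, 0, 0, 0, 10],
  [1, 0, -9, 0, 0, 0, 10],
], grip_force=55)

```text
clock: 22.15
tcp_pos: [588.2, 28.8, 110.0]
tool_rot: [[0.001, 1.0, -0.001], [1.0, -0.001, -0.002], [-0.002, -0.001, -1.0]]
wrist_force: [0.7, -1.5, -4.2]
gripper_width: 19.5
```

Request:
move_arm([
  [1.5, 0, -9, 0, 0, 0, 10],
  [2, 0, -9, 0, 0, 0, 10],
  [2, 0, -9, 0, 0, 0, 10],
  [2.5, 0, -9, 0, 0, 0, 10],
  [0, 0, 0, 0, 0, 0, 10],
])

```text
clock: 22.78
tcp_pos: [588.4, 37.8, 149.9]
tool_rot: [[0.001, 1.0, 0.0], [1.0, -0.001, -0.001], [-0.001, 0.0, -1.0]]
wrist_force: [-0.0, -0.7, -1.0]
gripper_width: 19.6
```

Run:
```python
from h import *
s=sensors.get_state(); print(s['tcp_pos'],s['wrist_force'],s['gripper_width']); print(s['tool_rot']*1000)
for c in('scene','wrist','top'):
    d=wrist('w13') if c=='wrist' else read_camera(c)
    print(c);L(d,'knife','knife_tip','cover_edge')
```

```text
[588.4  37.8 149.9] [-0.  -0.7 -1. ] 19.598948652150977
[[    1.1  1000.      0.1]
 [ 1000.     -1.1    -1.4]
 [   -1.4     0.1 -1000. ]]
scene
knife [(0.55, [589.3, 36.9, 170.1])]
knife_tip [(0.3, [475.9, -50.5, 4.2])]
cover_edge [(0.7, [589.2, 114.9, 197.1]), (0.58, [379.6, 28.3, -6.1])]
wrist
knife [(0.61, [587.0, 41.1, 172.1])]
knife_tip []
cover_edge [(0.78, [586.5, 112.6, 201.9])]
top
knife []
knife_tip [(0.67, [592.5, 132.8, 178.8])]
cover_edge []
```

The cover is following: its edge is at z≈199, which is about 0.35 rad. Continuing along the arc.

Request:
move_arm([
  [4, 0, -12, 0, 0, 0, 10],
  [8, 0, -16, 0, 0, 0, 10],
  [9.5, 0, -15, 0, 0, 0, 10],
  [11, 0, -14.5, 0, 0, 0, 10],
  [12.5, 0, -13, 0, 0, 0, 10],
])

```text
clock: 24.0
tcp_pos: [587.2, 84.2, 222.9]
tool_rot: [[0.002, 1.0, -0.004], [1.0, -0.002, -0.002], [-0.002, -0.004, -1.0]]
wrist_force: [-0.6, -0.6, -5.1]
gripper_width: 19.2
```

Run:
```python
from h import *
s=sensors.get_state(); print(s['tcp_pos'],s['wrist_force'],s['gripper_width']); print(s['tool_rot']*1000)
for c in('scene','wrist','top'):
    d=wrist('w14') if c=='wrist' else read_camera(c)
    if c!='wrist': save(d,c+'14')
    print(c);L(d,'knife','knife_tip','cover_edge')
```

```text
[587.2  84.2 222.9] [-0.6 -0.6 -5.1] 19.19757404834308
[[    2.4  1000.     -3.9]
 [ 1000.     -2.4    -2.5]
 [   -2.5    -3.9 -1000. ]]
scene
knife [(0.53, [587.6, 84.0, 243.9])]
knife_tip []
cover_edge [(0.9, [586.7, 167.9, 277.3])]
wrist
knife [(0.9, [584.5, 85.0, 246.7])]
knife_tip []
cover_edge [(0.71, [586.4, 171.4, 280.7])]
top
knife []
knife_tip [(0.62, [587.1, 179.2, 248.4])]
cover_edge [(0.96, [585.0, 174.3, 276.3])]
```

Request:
move_arm([
  [8, 0, -7, 0, 0, 0, 10],
  [14.5, 0, -10.5, 0, 0, 0, 10],
  [15.7, 0, -9, 0, 0, 0, 10],
  [16.4, 0, -7.4, 0, 0, 0, 10],
  [17, 0, -5.6, 0, 0, 0, 10],
])

```text
clock: 25.22
tcp_pos: [587.0, 158.9, 263.5]
tool_rot: [[0.003, 1.0, -0.006], [1.0, -0.003, -0.003], [-0.003, -0.006, -1.0]]
wrist_force: [-1.0, -3.2, -2.9]
gripper_width: 19.6
```

Request:
move_arm([
  [17.6, 0, -4, 0, 0, 0, 10],
  [9, 0, -1, 0, 0, 0, 10],
])

```text
clock: 25.48
tcp_pos: [587.1, 188.7, 269.1]
tool_rot: [[0.002, 1.0, -0.005], [1.0, -0.002, -0.003], [-0.003, -0.005, -1.0]]
wrist_force: [-1.5, -2.4, 0.1]
gripper_width: 19.4
```

Run:
```python
from h import *
s=sensors.get_state(); print(s['tcp_pos'],s['wrist_force'],s['gripper_width']); print(s['tool_rot']*1000)
for c in('scene','wrist','top'):
    d=wrist('w15') if c=='wrist' else read_camera(c)
    if c!='wrist': save(d,c+'15')
    print(c);L(d,'knife','knife_tip','cover_edge')
```

```text
[587.1 188.7 269.1] [-1.5 -2.4  0.1] 19.356691794982932
[[    2.1  1000.     -5. ]
 [ 1000.     -2.2    -2.9]
 [   -2.9    -5.  -1000. ]]
scene
knife [(0.89, [585.5, 189.2, 288.4]), (0.74, [587.1, 303.1, 126.1])]
knife_tip []
cover_edge [(0.57, [587.7, 291.4, 324.5])]
wrist
knife [(0.68, [586.8, 189.7, 293.1])]
knife_tip [(0.89, [589.9, 282.5, 297.4])]
cover_edge [(0.71, [586.2, 287.9, 326.9])]
top
knife []
knife_tip [(0.47, [591.9, 282.5, 301.4])]
cover_edge [(0.88, [584.0, 292.7, 325.0])]
```

The cover stands at about 1.49 rad. One more 15 mm push, then I'll back out and verify.

Request:
move_arm([
  [8, 0, 0, 0, 0, 0, 10],
  [7, 0, 0, 0, 0, 0, 10],
  [0, 0, 0, 0, 0, 0, 10],
])

```text
clock: 26.45
tcp_pos: [587.2, 202.7, 268.8]
tool_rot: [[0.004, 1.0, -0.005], [1.0, -0.004, -0.003], [-0.003, -0.005, -1.0]]
wrist_force: [-0.5, -0.1, -0.8]
gripper_width: 19.8
```

Run:
```python
from h import *
s=sensors.get_state(); print(s['tcp_pos'],s['wrist_force'],s['gripper_width'])
for c in('scene','wrist','top','scene'):
    d=wrist('w16') if c=='wrist' else read_camera(c)
    print(c);L(d,'knife_tip','cover_edge','hinge')
e=plan([560,20,170],down(0),10); e=plan([540,-200,130],down(-0.7),10,start=e); plan([459,-392.5,60],down(-1.431),10,start=e)
```

```text
[587.2 202.7 268.8] [-0.5 -0.1 -0.8] 19.786958755841567
scene
knife_tip []
cover_edge [(0.85, [588.4, 307.2, 321.0])]
hinge [(0.74, [584.0, 302.0, 121.7]), (0.3, [468.4, -194.3, 1.1])]
wrist
knife_tip [(0.62, [590.3, 298.5, 296.4])]
cover_edge [(0.67, [586.1, 302.2, 326.3])]
hinge []
top
knife_tip [(0.53, [589.8, 297.1, 299.2])]
cover_edge [(0.71, [588.0, 201.6, -3.3]), (0.58, [585.0, 307.3, 325.2]), (0.29, [378.9, 27.5, -1.1])]
hinge [(0.72, [588.0, 299.3, 125.6]), (0.58, [610.2, 202.6, 11.5])]
scene
knife_tip []
cover_edge [(0.73, [586.6, 308.8, 323.2])]
hinge []
[[-45.4, -6.5, 24.9, -0.001, 0.001, -0.001, 10], [-45.4, -6.5, 24.9, -0.001, 0.001, -0.001, 10], [-45.5, -6.6, 24.8, -0.001, 0.001, -0.001, 10], [-45.5, -6.7, 24.8, -0.001, 0.001, -0.001, 10]]
[[-55.0, -5.0, 10.0, 0.0, 0.0, 0.175, 10], [-55.0, 4.7, 10.0, 0.0, 0.0, 0.175, 10], [-53.4, 14.2, 10.0, 0.0, 0.0, 0.175, 10], [-50.1, 23.2, 10.0, 0.0, 0.0, 0.175, 10]]
[[-39.9, 12.4, 14.0, 0.0, 0.0, 0.146, 10], [-37.6, 18.1, 14.0, 0.0, 0.0, 0.146, 10], [-34.6, 23.4, 14.0, 0.0, 0.0, 0.146, 10], [-30.8, 28.2, 14.0, 0.0, 0.0, 0.146, 10], [-26.4, 32.4, 14.0, 0.0, 0.0, 0.146, 10]]
```

The cover is upright: its edge is at y≈307 and z≈324 over a hinge at y≈301, so about 1.57 rad. I'll take the knife back to the tray.

Request:
move_arm([
  [-45, -6, 10, 0, 0, 0, 10],
  [-45, -6.5, 25, 0, 0, 0, 10],
  [-45, -6.5, 30, 0, 0, 0, 10],
  [-45, -6.5, 33, 0, 0, 0, 10],
  [-55, -5, 10, 0, 0, 0.175, 10],
])

```text
clock: 27.88
tcp_pos: [556.2, -36.0, 160.0]
tool_rot: [[0.176, 0.984, -0.001], [0.984, -0.176, -0.002], [-0.002, -0.0, -1.0]]
wrist_force: [1.9, -0.7, -0.1]
gripper_width: 19.8
```

Request:
move_arm([
  [-55, 4.7, 10, 0, 0, 0.175, 10],
  [-53.4, 14, 10, 0, 0, 0.175, 10],
  [-50, 23, 10, 0, 0, 0.175, 10],
  [-40, 12.4, 12, 0, 0, 0.146, 10],
  [-37.6, 18, 12, 0, 0, 0.146, 10],
])

```text
clock: 28.5
tcp_pos: [504.6, -286.7, 105.3]
tool_rot: [[0.853, 0.521, 0.002], [0.521, -0.853, -0.004], [-0.0, 0.004, -1.0]]
wrist_force: [0.1, -0.3, -1.1]
gripper_width: 19.9
```

Request:
move_arm([
  [-34.6, 23.4, 12, 0, 0, 0.146, 10],
  [-30.8, 28, 12, 0, 0, 0.146, 10],
  [-20, 26, 5, 0, 0, 0.14, 10],
  [0, 0, 0, 0, 0, 0, 10],
])

```text
clock: 29.0
tcp_pos: [453.7, -399.0, 75.0]
tool_rot: [[0.995, 0.097, 0.002], [0.097, -0.995, -0.004], [0.002, 0.004, -1.0]]
wrist_force: [1.5, 0.2, -0.9]
gripper_width: 19.3
```

Run:
```python
from h import *
d=wrist('w17'); s=sensors.get_state(); print(s['tcp_pos'],s['wrist_force'],s['gripper_width'])
L(d,'knife','knife_tip','tray')
e=plan([459.5,-393.4,40],down(-1.431),10,n=2)
```

```text
[ 454.2 -397.9   75.2] [ 0.1  0.5 -1.5] 19.657733522262316
knife [(0.98, [453.0, -398.6, 102.7])]
knife_tip []
tray []
[[2.3, -1.2, 17.8, 0.002, -0.001, -0.019, 10], [2.3, -1.2, 17.8, 0.002, -0.001, -0.019, 10]]
```

Request:
move_arm([
  [2.3, -1.2, 18, 0.002, -0.001, -0.019, 10],
  [2.3, -1.2, 18, 0.002, -0.001, -0.019, 10],
  [1, 0, 15, 0, 0, 0, 10],
  [0, 0, 15, 0, 0, 0, 10],
  [0, 0, 8, 0, 0, 0, 10],
])

```text
clock: 29.82
tcp_pos: [461.7, -390.7, -4.0]
tool_rot: [[0.989, 0.148, -0.001], [0.148, -0.989, 0.001], [-0.001, -0.001, -1.0]]
wrist_force: [0.3, -0.8, 0.2]
gripper_width: 20.0
```

Request:
move_arm([
  [0, 0, 5, 0, 0, 0, 10],
])

```text
clock: 29.95
tcp_pos: [461.6, -390.7, -9.6]
tool_rot: [[0.989, 0.148, -0.001], [0.148, -0.989, 0.001], [-0.001, -0.001, -1.0]]
wrist_force: [0.1, -0.5, -0.7]
gripper_width: 19.0
```

Request:
move_arm([
  [0, 0, 4, 0, 0, 0, 10],
])

```text
clock: 30.08
tcp_pos: [461.7, -390.8, -13.8]
tool_rot: [[0.989, 0.147, -0.001], [0.147, -0.989, 0.001], [-0.001, -0.001, -1.0]]
wrist_force: [0.3, 0.0, -0.8]
gripper_width: 19.5
```

Request:
move_arm([
  [0, 0, 3, 0, 0, 0, 10],
])

```text
clock: 30.2
tcp_pos: [461.8, -391.0, -14.7]
tool_rot: [[0.989, 0.147, -0.0], [0.147, -0.989, 0.0], [-0.0, -0.0, -1.0]]
wrist_force: [-14.8, 16.5, 80.1]
gripper_width: 19.6
```

The knife is on the tray floor (same reading as at pick-up, with 80 N as the stop). I'll ease off, release, and rise over the cups to look.

Request:
move_arm([
  [0, 0, -0.5, 0, 0, 0, 24],
  [0, 0, 0, 0, 0, 0, 44],
  [0, 0, 0, 0, 0, 0, 44],
  [0, 0, 0, 0, 0, 0, 44],
])

```text
clock: 30.7
tcp_pos: [462.5, -391.8, -12.8]
tool_rot: [[0.989, 0.147, 0.002], [0.147, -0.989, -0.002], [0.002, 0.002, -1.0]]
wrist_force: [0.9, 0.1, -0.2]
gripper_width: 43.9
```

Request:
move_arm([
  [0, 0, -10, 0, 0, 0, 44],
  [0, 0, -20, 0, 0, 0, 44],
  [0, 0, -60, 0, 0, 0, 60],
  [0, 0, -60, 0, 0, 0, 85],
  [0, 0, -60, 0, 0, 0, 85],
])

```text
clock: 31.32
tcp_pos: [460.2, -389.6, 201.0]
tool_rot: [[0.989, 0.147, -0.004], [0.147, -0.989, 0.004], [-0.003, -0.005, -1.0]]
wrist_force: [0.1, -0.9, 0.9]
gripper_width: 71.1
```

```bash
cat >> h.py <<'E'
def cups(d,pmin=.3): return [(round(r['p'],2),np.round(r['position'],1).tolist()) for r in landmark_of(d,'cup_b') if r['p']>pmin]
E
python3 - <<'E'
from h import *
s=sensors.get_state(); print(s['tcp_pos'],s['gripper_width'],s['joints'])
d=wrist('w18');L(d,'knife','knife_tip'); print(cups(d))
t=read_camera('top'); L(t,'knife','tray');print(cups(t)); save(t,'top18')
c=read_camera('scene'); L(c,'knife','cover_edge','books','globe','weight');print(cups(c)); save(c,'scene18')
# sizes from masks
for nm,dd in(('top',t),('scene',c)):
    f=200/np.tan(np.radians(dd['vfov']/2))
    for r in outline_of(dd,'cup_b'):
        m=r['mask'];v,u=np.nonzero(m); 
        if r['p']<.3: continue
        x=np.array([(u.mean()-dd['cx'])/f,(v.mean()-dd['cy'])/f,1]); w=dd['orientation']@x; o=dd['position']; P=o+w*(35-o[2])/w[2]
        dist=np.linalg.norm(P-o); print(nm,round(r['p'],2),P,'wmm',(u.max()-u.min()+1)*dist/f/np.linalg.norm(x),'hmm',(v.max()-v.min()+1)*dist/f/np.linalg.norm(x))
e=plan([530,-120,260],down(-0.3),85)
E
```

```text
[ 460.2 -389.6  201. ] 71.06598374785209 [-0.8  0.5  1.4  0.   1.3  0.6]
knife [(0.67, [459.9, -387.7, 9.4])]
knife_tip []
[(0.95, [632.8, -217.9, 5.6]), (0.92, [469.4, -191.3, -3.2]), (0.92, [473.5, -48.7, -2.7])]
knife []
tray [(0.83, [486.6, -384.2, 6.5])]
[(0.92, [611.3, 200.8, 10.2]), (0.68, [637.2, -217.1, 3.9]), (0.65, [467.2, -195.4, -3.2]), (0.62, [470.7, -46.2, 0.2]), (0.54, [590.9, 298.7, 124.0])]
knife [(0.93, [461.8, -392.7, 7.9]), (0.64, [589.8, 197.8, 2.9])]
cover_edge [(0.91, [590.7, 306.2, 325.9]), (0.59, [587.9, 100.5, 118.6]), (0.58, [475.9, -50.5, 0.5])]
books [(0.68, [818.0, -38.6, 0.1])]
globe [(0.7, [579.6, 465.7, -1.4])]
weight [(0.88, [380.8, 27.6, -3.7])]
[(0.81, [636.0, -219.3, -2.0]), (0.78, [608.0, 199.7, 6.2]), (0.72, [477.5, -54.7, 1.5]), (0.64, [469.5, -196.1, 2.1])]
top 0.84 [614.1 201.9  35. ] wmm 93.7250057703789 hmm 90.88485408036742
top 0.69 [ 468.9 -194.9   35. ] wmm 47.08165416381628 hmm 41.54263602689672
top 0.6 [ 635.8 -221.8   35. ] wmm 60.05460133982718 hmm 60.05460133982718
scene 0.97 [ 635.  -220.2   35. ] wmm 60.61316603768737 hmm 67.88674596220986
scene 0.79 [602.1 207.4  35. ] wmm 91.16224576790191 hmm 96.68723035989595
scene 0.78 [ 471.4 -193.5   35. ] wmm 44.86265443798417 hmm 55.41857312927456
scene 0.7 [478.6 -49.4  35. ] wmm 30.04001749492187 hmm 46.425481583061064
[[15.5, -36.7, -8.7, -0.001, 0.0, -0.16, 85], [21.1, -33.8, -8.7, -0.001, 0.0, -0.16, 85], [26.2, -30.0, -8.7, -0.001, 0.0, -0.16, 85], [30.7, -25.4, -8.8, -0.001, 0.0, -0.16, 85], [34.4, -20.1, -8.8, -0.001, 0.0, -0.16, 85]]
[[37.1, -14.4, -8.8, -0.001, 0.0, -0.16, 85], [39.0, -8.3, -8.8, -0.001, 0.0, -0.16, 85]]
```

Sizes from masks: the cup at (636,-219) is about 57 mm across, so cup_c. The one at (468,-195) is about 43 mm, so cup_d. The one at (474,-49) is about 29 mm, so cup_e, and cup_b is absent. cup_a stands at about (610, 200.5). I'll approach cup_c, turning so that the wrist camera will face away from the upright cover.

Run:
```python
from h import *
e=plan([550,-300,190],down(0.6),80); plan([636,-219,110],down(2.6),80,start=e)
```

```text
[[8.5, -6.3, 0.7, -0.001, -0.0, -0.169, 80], [9.4, -4.8, 0.7, -0.001, -0.0, -0.169, 80], [10.1, -3.2, 0.7, -0.001, -0.0, -0.169, 80], [10.5, -1.4, 0.7, -0.001, -0.0, -0.169, 80], [10.6, 0.4, 0.7, -0.001, -0.0, -0.169, 80]]
[[10.4, 2.1, 0.7, -0.001, -0.0, -0.169, 80], [9.9, 3.8, 0.7, -0.001, -0.0, -0.169, 80], [9.1, 5.4, 0.7, -0.001, -0.0, -0.169, 80], [8.0, 6.9, 0.7, -0.001, -0.0, -0.169, 80], [6.8, 8.1, 0.7, -0.001, -0.0, -0.169, 80]]
[[5.3, 9.1, 0.7, -0.001, -0.0, -0.169, 80], [3.7, 9.9, 0.7, -0.001, -0.0, -0.169, 80]]
[[1.5, 9.7, 6.7, -0.0, -0.0, -0.167, 80], [-0.1, 9.8, 6.7, -0.0, -0.0, -0.167, 80], [-1.7, 9.7, 6.7, -0.0, -0.0, -0.167, 80], [-3.3, 9.3, 6.7, -0.0, -0.0, -0.167, 80], [-4.8, 8.6, 6.7, -0.0, -0.0, -0.167, 80]]
[[-6.2, 7.7, 6.7, -0.0, -0.0, -0.167, 80], [-7.4, 6.5, 6.7, -0.0, -0.0, -0.167, 80], [-8.3, 5.2, 6.7, -0.0, -0.0, -0.167, 80], [-9.1, 3.8, 6.7, -0.0, -0.0, -0.167, 80], [-9.6, 2.2, 6.7, -0.0, -0.0, -0.167, 80]]
[[-9.8, 0.6, 6.7, -0.0, -0.0, -0.167, 80], [-9.8, -1.1, 6.7, -0.0, -0.0, -0.167, 80]]
```

Request:
move_arm([
  [8.5, -6.3, 0.7, 0, 0, -0.169, 80],
  [9.4, -4.8, 0.7, 0, 0, -0.169, 80],
  [10, -3.2, 0.7, 0, 0, -0.169, 80],
  [10.5, -1.4, 0.7, 0, 0, -0.169, 80],
  [10.6, 0.4, 0.7, 0, 0, -0.169, 80],
])

```text
clock: 32.8
tcp_pos: [498.1, -351.7, 194.8]
tool_rot: [[0.526, 0.85, -0.004], [0.85, -0.526, 0.004], [0.001, -0.006, -1.0]]
wrist_force: [0.2, -0.2, -0.1]
gripper_width: 80.1
```

Request:
move_arm([
  [10.4, 2, 0.7, 0, 0, -0.169, 80],
  [10, 3.8, 0.7, 0, 0, -0.169, 80],
  [9, 5.4, 0.7, 0, 0, -0.169, 80],
  [8, 7, 0.7, 0, 0, -0.169, 80],
  [6.8, 8, 0.7, 0, 0, -0.169, 80],
])

```text
clock: 33.42
tcp_pos: [535.0, -311.3, 191.2]
tool_rot: [[-0.314, 0.949, -0.004], [0.949, 0.314, 0.004], [0.005, -0.002, -1.0]]
wrist_force: [0.7, -0.3, 0.1]
gripper_width: 79.9
```

Request:
move_arm([
  [5.3, 9, 0.7, 0, 0, -0.169, 80],
  [3.7, 10, 0.7, 0, 0, -0.169, 80],
  [1.5, 10, 6.7, 0, 0, -0.167, 80],
  [0, 10, 6.7, 0, 0, -0.167, 80],
  [-1.7, 9.7, 6.7, 0, 0, -0.167, 80],
])

```text
clock: 34.05
tcp_pos: [570.5, -272.0, 169.6]
tool_rot: [[-0.927, 0.374, -0.003], [0.374, 0.927, 0.004], [0.004, 0.002, -1.0]]
wrist_force: [0.5, 1.0, 0.5]
gripper_width: 79.9
```

Request:
move_arm([
  [-3.3, 9.3, 6.7, 0, 0, -0.167, 80],
  [-4.8, 8.6, 6.7, 0, 0, -0.167, 80],
  [-6.2, 7.7, 6.7, 0, 0, -0.167, 80],
  [-7.4, 6.5, 6.7, 0, 0, -0.167, 80],
  [-8.3, 5.2, 6.7, 0, 0, -0.167, 80],
])

```text
clock: 34.67
tcp_pos: [603.8, -233.5, 134.9]
tool_rot: [[-0.887, -0.462, -0.003], [-0.462, 0.887, 0.004], [0.001, 0.004, -1.0]]
wrist_force: [0.2, -0.4, -0.1]
gripper_width: 80.0
```

Request:
move_arm([
  [-9, 3.8, 6.7, 0, 0, -0.167, 80],
  [-9.6, 2.2, 6.7, 0, 0, -0.167, 80],
  [-9.8, 0.6, 6.7, 0, 0, -0.167, 80],
  [-9.8, -1, 6.7, 0, 0, -0.167, 80],
  [0, 0, 0, 0, 0, 0, 80],
])

```text
clock: 35.3
tcp_pos: [633.6, -190.9, 106.3]
tool_rot: [[-0.413, -0.911, -0.011], [-0.911, 0.413, -0.016], [0.019, 0.003, -1.0]]
wrist_force: [0.3, -0.6, 0.1]
gripper_width: 80.2
```

Run:
```python
from h import *
s=sensors.get_state(); print(s['tcp_pos'],s['gripper_width'],s['joints']);print(s['tool_rot']*1000)
d=wrist('w19'); print(cups(d)); d=wrist(); print(cups(d))
t=read_camera('scene'); print(cups(t))
e=plan([636,-219,60],down(2.6),80,n=2)
```

```text
[ 633.6 -190.9  106.3] 80.16165549341413 [-0.4  0.6  1.3 -0.   1.2 -3.1]
[[-412.5 -910.9  -10.6]
 [-910.8  412.6  -15.7]
 [  18.6    3.2 -999.8]]
[(0.97, [631.0, -220.2, 4.9]), (0.75, [465.5, -194.5, -4.6]), (0.74, [474.5, -47.3, -1.7]), (0.7, [821.1, -39.1, -2.5])]
[(0.92, [473.1, -46.0, -1.6]), (0.89, [631.2, -219.9, 2.7]), (0.59, [471.2, -194.6, -5.6])]
[(0.88, [606.3, 201.3, 8.9]), (0.66, [474.4, -51.1, 3.2]), (0.62, [637.4, -222.3, 4.1])]
[[10.8, -6.7, 23.8, 0.0, -0.009, 0.057, 80], [10.7, -7.3, 23.7, 0.0, -0.009, 0.057, 80]]
```

Run:
```python
from h import *
print(sensors.get_state()['joints'][5])
e=plan([634.5,-220,60],down(2.4),80,n=3)
```

```text
-3.0820034705350916
[[7.7, -4.2, 15.9, -0.0, -0.006, 0.105, 80], [7.4, -5.0, 15.8, -0.0, -0.006, 0.105, 80], [6.9, -5.7, 15.8, -0.0, -0.006, 0.105, 80]]
```

Request:
move_arm([
  [7.7, -4.2, 12, 0, -0.006, 0.105, 80],
  [7.4, -5, 12, 0, -0.006, 0.105, 80],
  [6.9, -5.7, 12, 0, -0.006, 0.105, 80],
  [0, 0, 0, 0, 0, 0, 80],
])

```text
clock: 36.1
tcp_pos: [634.4, -222.6, 71.8]
tool_rot: [[-0.684, -0.73, 0.003], [-0.73, 0.684, -0.001], [-0.001, -0.003, -1.0]]
wrist_force: [-0.5, 0.8, -0.1]
gripper_width: 79.8
```

Run:
```python
from h import *
s=sensors.get_state(); print(s['tcp_pos'],s['gripper_width'],s['joints'][5]);print(s['tool_rot']*1000)
d=wrist('w20'); print(cups(d)); d2=wrist(); print(cups(d2))
f=200/np.tan(np.radians(d['vfov']/2))
def px(P): q=np.linalg.inv(d['T'])@np.array([*P,1]); return q[:2]/q[2]*f+[d['cx'],d['cy']]
for r in outline_of(d,'cup_c'):
    v,u=np.nonzero(r['mask']); print(r['p'],u.min(),u.max(),v.min(),v.max())
print('rim pred', [px([634.5+27.5*np.cos(a),-220+27.5*np.sin(a),51]) for a in np.arange(4)*np.pi/2], 'c',px([634.5,-220,51]))
e=plan([634.5,-220,13.5],down(2.4),80,n=3)
```

```text
[ 634.4 -222.6   71.8] 79.75816863033653 -2.8148115245652843
[[ -683.8  -729.6     2.5]
 [ -729.6   683.8    -1.2]
 [   -0.9    -2.7 -1000. ]]
[(0.95, [474.1, -45.3, -2.8]), (0.68, [468.3, -196.7, -2.2]), (0.65, [634.1, -218.0, 2.3])]
[(0.95, [470.3, -194.5, -2.5]), (0.75, [474.9, -50.2, 2.0]), (0.56, [633.7, -221.4, 3.3])]
0.9 284 352 182 254
0.72 463 545 67 125
0.57 553 623 209 252
rim pred [array([294.9, 245. ]), array([343.4, 246.5]), array([346.4, 200. ]), array([295.4, 198.4])] c [320.  223.1]
[[-0.2, 0.7, 19.9, -0.002, 0.0, -0.003, 80], [-0.2, 0.6, 19.9, -0.002, 0.0, -0.003, 80], [-0.2, 0.6, 19.9, -0.002, 0.0, -0.003, 80]]
```

View pics/w20.png

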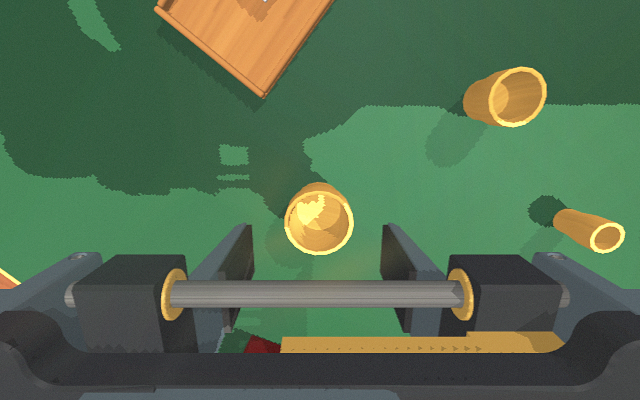

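The rim ellipse is centred at (319,221), 69 px across. That matches the prediction for a 55 mm cup at (634.5,-220), so it is cup_c. Descending to hold the top 10 mm of its band.

Request:
move_arm([
  [0, 1, 25, -0.002, 0, 0, 80],
  [0, 1, 20, -0.002, 0, 0, 80],
  [0, 0, 8, 0, 0, 0, 80],
  [0, 0, 4, 0, 0, 0, 80],
  [0, 0, 0, 0, 0, 0, 70],
], grip_force=20)

```text
clock: 36.98
tcp_pos: [635.7, -219.8, 16.2]
tool_rot: [[-0.679, -0.734, 0.004], [-0.734, 0.679, -0.001], [-0.002, -0.003, -1.0]]
wrist_force: [0.5, 1.2, -0.1]
gripper_width: 72.5
```

Request:
move_arm([
  [0, 0, 0, 0, 0, 0, 62],
  [0, 0, 0, 0, 0, 0, 45],
  [0, 0, 0, 0, 0, 0, 45],
  [0, 0, 0, 0, 0, 0, 45],
])

```text
clock: 37.48
tcp_pos: [636.3, -220.2, 17.5]
tool_rot: [[-0.679, -0.734, 0.006], [-0.734, 0.679, -0.001], [-0.003, -0.005, -1.0]]
wrist_force: [0.8, -0.2, -0.9]
gripper_width: 53.1
```

Request:
move_arm([
  [0, 0, 0, 0, 0, 0, 45],
  [0, 0, -5, 0, 0, 0, 45],
  [0, 0, -15, 0, 0, 0, 45],
  [0, 0, -30, 0, 0, 0, 45],
], grip_force=25)

```text
clock: 37.98
tcp_pos: [634.8, -219.6, 68.0]
tool_rot: [[-0.679, -0.734, 0.003], [-0.734, 0.679, 0.0], [-0.002, -0.002, -1.0]]
wrist_force: [0.1, 0.7, -1.1]
gripper_width: 53.4
```

Run:
```python
from h import *
s=sensors.get_state(); print(s['tcp_pos'],s['gripper_width'],s['wrist_force'],s['joints'][5]);print(s['tool_rot']*1000)
d=wrist('w21'); print(cups(d)); c=read_camera('scene');print(cups(c));save(c,'scene21'); t=read_camera('top'); print(cups(t))
for r in outline_of(d,'cup_c')[:2]:
    v,u=np.nonzero(r['mask']); print(r['p'],u.min(),u.max(),v.min(),v.max())
e=plan([640,-60,140],down(2.6),45); e=plan([612,120,145],down(3.14),45,start=e); plan([609,200,110],down(3.14),45,start=e)
```

```text
[ 634.8 -219.6   68. ] 53.41725446189669 [ 0.1  0.7 -1.1] -2.8184785692114755
[[ -678.9  -734.2     2.5]
 [ -734.2   678.9     0.2]
 [   -1.9    -1.7 -1000. ]]
[(0.88, [632.7, -218.2, 56.5]), (0.88, [469.2, -193.3, -1.6]), (0.73, [474.9, -48.2, -1.5])]
[(0.71, [638.2, -221.5, 55.0]), (0.67, [478.0, -49.7, 3.9]), (0.63, [609.6, 200.3, 6.5]), (0.35, [378.4, 27.9, -3.2])]
[(0.82, [612.5, 200.9, 12.6])]
0.88 463 548 63 124
0.7 273 361 195 280
[[-40.3, 34.8, -24.3, -0.001, 0.001, -0.068, 45], [-42.5, 32.0, -24.3, -0.001, 0.001, -0.068, 45], [-44.6, 29.1, -24.3, -0.001, 0.001, -0.068, 45]]
[[-35.0, 29.2, -1.2, 0.0, 0.0, -0.135, 45], [-38.6, 24.2, -1.2, 0.0, 0.0, -0.135, 45], [-41.5, 18.8, -1.2, 0.0, 0.0, -0.135, 45], [-43.6, 13.1, -1.2, 0.0, 0.0, -0.135, 45]]
[[-40.0, 1.6, 17.5, 0.0, 0.0, 0.0, 45], [-40.0, 1.6, 17.5, 0.0, 0.0, 0.0, 45]]
```

cup_c is held and rises with the hand, base at about reading −17.5. I'll carry it over the case to cup_a at (610, 200.5).

Run:
```python
from h import *
e=plan([640,-60,158],down(2.6),45); e=plan([610,200,158],down(3.08),45,start=e)
```

```text
[[-30.2, 26.1, -22.8, -0.001, 0.0, -0.051, 45], [-31.5, 24.5, -22.8, -0.001, 0.0, -0.051, 45], [-32.7, 22.9, -22.8, -0.001, 0.0, -0.051, 45], [-33.8, 21.2, -22.8, -0.001, 0.0, -0.051, 45]]
[[-41.5, 31.9, 0.0, 0.0, 0.0, -0.096, 45], [-44.3, 27.8, 0.0, 0.0, 0.0, -0.096, 45], [-46.8, 23.4, 0.0, 0.0, 0.0, -0.096, 45], [-48.8, 18.9, 0.0, 0.0, 0.0, -0.096, 45], [-50.4, 14.1, 0.0, 0.0, 0.0, -0.096, 45]]
```

Request:
move_arm([
  [-30, 26, -23, 0, 0, -0.051, 45],
  [-31.5, 24.5, -23, 0, 0, -0.051, 45],
  [-32.7, 23, -23, 0, 0, -0.051, 45],
  [-33.8, 21, -23, 0, 0, -0.051, 45],
])

```text
clock: 38.83
tcp_pos: [637.3, -58.2, 156.4]
tool_rot: [[-0.515, -0.857, -0.005], [-0.857, 0.515, 0.002], [0.001, 0.006, -1.0]]
wrist_force: [0.4, -0.4, -0.9]
gripper_width: 53.1
```

Request:
move_arm([
  [-41.5, 32, -2, 0, 0, -0.09, 45],
  [-44.3, 28, 0, 0, 0, -0.09, 45],
  [-46.8, 23.4, 0, 0, 0, -0.09, 45],
  [-44, 17, 0, 0, 0, -0.08, 45],
  [-20, 5, 0, 0, 0, -0.05, 45],
])

```text
clock: 39.45
tcp_pos: [611.5, 173.4, 157.8]
tool_rot: [[-0.126, -0.992, -0.007], [-0.992, 0.126, 0.002], [-0.001, 0.007, -1.0]]
wrist_force: [0.2, -0.5, -1.3]
gripper_width: 53.7
```

Run:
```python
from h import *
s=sensors.get_state(); print(s['tcp_pos'],s['gripper_width'],s['wrist_force'],s['joints'][5]);print(s['tool_rot']*1000)
d=wrist('w22'); print(cups(d)); c=read_camera('scene');print(cups(c));save(c,'scene22'); t=read_camera('top'); print(cups(t))
e=plan([610,200.5,100],down(3.08),45,n=3)
```

```text
[611.5 173.4 157.8] 53.7002910636853 [ 0.2 -0.5 -1.3] -2.8355250242154644
[[ -126.   -992.     -7. ]
 [ -992.    126.      1.7]
 [   -0.8     7.1 -1000. ]]
[(0.89, [612.3, 200.1, 7.8]), (0.83, [605.3, 171.7, 144.8])]
[(0.84, [607.7, 203.9, 9.0]), (0.69, [474.2, -52.6, 4.5]), (0.58, [819.7, -36.3, -2.0]), (0.51, [470.4, -194.0, 1.7])]
[(0.7, [458.1, -394.5, 7.2]), (0.66, [465.3, -192.2, -3.5]), (0.52, [468.7, -44.4, -1.9]), (0.42, [611.4, 169.6, 145.2])]
[[-10.0, 2.1, 19.4, 0.002, 0.0, -0.024, 45], [-10.1, 1.9, 19.4, 0.002, 0.0, -0.024, 45], [-10.1, 1.7, 19.4, 0.002, 0.0, -0.024, 45]]
```

Request:
move_arm([
  [-10, 2, 12, 0.002, 0, -0.024, 45],
  [-10, 2, 15, 0.002, 0, -0.024, 45],
  [-7, 1.5, 15, 0.002, 0, -0.02, 45],
  [0, 0, 15, 0, 0, 0, 45],
  [0, 0, 0, 0, 0, 0, 45],
])

```text
clock: 40.38
tcp_pos: [609.2, 197.1, 95.7]
tool_rot: [[-0.063, -0.998, -0.002], [-0.998, 0.063, 0.0], [0.0, 0.002, -1.0]]
wrist_force: [0.2, 0.0, -0.3]
gripper_width: 52.8
```

Run:
```python
from h import *
s=sensors.get_state(); print(s['tcp_pos'],s['gripper_width'],s['wrist_force'],s['joints'][5]);print(s['tool_rot']*1000)
d=wrist('w23'); print(cups(d)); c=read_camera('scene');print(cups(c));save(c,'scene23')
e=plan([610,200.6,60],down(3.08),45,n=3)
```

```text
[609.2 197.1  95.7] 52.814005049946026 [ 0.2  0.  -0.3] -2.8598189637852345
[[  -62.5  -998.     -2.1]
 [ -998.     62.5     0. ]
 [    0.1     2.1 -1000. ]]
[(0.86, [614.3, 198.3, 11.4]), (0.58, [607.3, 195.2, 85.1])]
[(0.91, [607.5, 200.3, 8.4]), (0.71, [612.0, 197.4, 78.9]), (0.49, [470.7, -193.7, 2.0]), (0.48, [477.4, -50.8, 3.9])]
[[-1.1, 0.3, 12.7, -0.001, 0.0, -0.0, 45], [-1.1, 0.3, 12.7, -0.001, 0.0, -0.0, 45], [-1.1, 0.3, 12.7, -0.001, 0.0, -0.0, 45]]
```

View pics/w23.png

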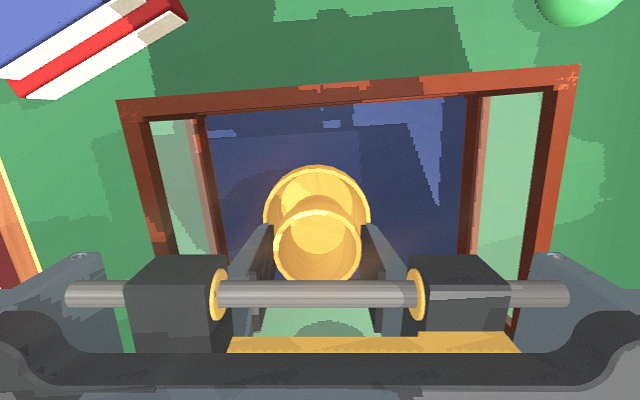

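cup_c hangs concentrically over cup_a: their centres are at u≈318 and 317. Lowering it in.

Request:
move_arm([
  [-1.2, 0.3, 16, 0, 0, 0, 45],
  [-1.2, 0.3, 16, 0, 0, 0, 45],
  [0, 0, 10, 0, 0, 0, 45],
  [0, 0, 5, 0, 0, 0, 45],
])

```text
clock: 41.08
tcp_pos: [610.7, 199.7, 48.3]
tool_rot: [[-0.063, -0.998, 0.003], [-0.998, 0.063, 0.001], [-0.001, -0.003, -1.0]]
wrist_force: [-1.1, 0.6, -0.3]
gripper_width: 53.1
```

Request:
move_arm([
  [0, 0, 2.5, 0, 0, 0, 45],
])

```text
clock: 41.2
tcp_pos: [610.6, 199.6, 45.4]
tool_rot: [[-0.063, -0.998, 0.002], [-0.998, 0.063, 0.001], [-0.001, -0.002, -1.0]]
wrist_force: [0.1, -0.0, -1.5]
gripper_width: 53.2
```

Request:
move_arm([
  [0, 0, 1.5, 0, 0, 0, 45],
])

```text
clock: 41.32
tcp_pos: [610.7, 199.6, 43.9]
tool_rot: [[-0.063, -0.998, 0.002], [-0.998, 0.063, 0.001], [-0.001, -0.002, -1.0]]
wrist_force: [0.4, 0.2, -1.3]
gripper_width: 53.0
```

Request:
move_arm([
  [0, 0, 1, 0, 0, 0, 45],
])

```text
clock: 41.45
tcp_pos: [610.9, 199.7, 43.0]
tool_rot: [[-0.063, -0.998, 0.003], [-0.998, 0.063, 0.001], [-0.001, -0.003, -1.0]]
wrist_force: [0.0, -0.6, -0.6]
gripper_width: 53.2
```

Request:
move_arm([
  [0, 0, 1, 0, 0, 0, 45],
])

```text
clock: 41.58
tcp_pos: [611.1, 199.7, 42.2]
tool_rot: [[-0.063, -0.998, 0.003], [-0.998, 0.063, 0.001], [-0.001, -0.003, -1.0]]
wrist_force: [0.2, 0.8, -0.7]
gripper_width: 52.9
```

Request:
move_arm([
  [0, 0, 0, 0, 0, 0, 58],
  [0, 0, 0, 0, 0, 0, 64],
  [0, 0, 0, 0, 0, 0, 70],
  [0, 0, -10, 0, 0, 0, 70],
  [0, 0, -20, 0, 0, 0, 70],
])

```text
clock: 42.2
tcp_pos: [610.5, 199.6, 72.9]
tool_rot: [[-0.063, -0.998, 0.002], [-0.998, 0.063, 0.001], [-0.001, -0.002, -1.0]]
wrist_force: [0.6, -0.6, 0.1]
gripper_width: 69.9
```

Request:
move_arm([
  [10, 0, -45, 0, 0, 0, 70],
  [30, 0, -45, 0, 0, 0, 70],
  [0, 0, 0, 0, 0, 0, 70],
])

```text
clock: 42.58
tcp_pos: [608.8, 158.9, 169.1]
tool_rot: [[-0.063, -0.998, 0.006], [-0.998, 0.063, 0.001], [-0.002, -0.006, -1.0]]
wrist_force: [0.1, 1.2, -0.4]
gripper_width: 70.4
```

Run:
```python
from h import *
s=sensors.get_state(); print(s['tcp_pos'],s['gripper_width'],s['wrist_force'],s['joints'][5]);print(s['tool_rot']*1000)
d=wrist('w24'); print(cups(d)); c=read_camera('scene');print(cups(c));save(c,'scene24'); t=read_camera('top'); print(cups(t)); save(t,'top24')
d=wrist(); print(cups(d))
e=plan([540,-60,150],down(2.7),70); e=plan([468,-195,90],down(2.4),70,start=e)
```

```text
[608.8 158.9 169.1] 70.4338865097922 [ 0.1  1.2 -0.4] -2.918703227382546
[[  -62.7  -998.      5.7]
 [ -998.     62.7     1.3]
 [   -1.7    -5.6 -1000. ]]
[(0.93, [612.3, 201.1, 9.8]), (0.88, [608.0, 202.7, 25.9])]
[(0.79, [605.2, 203.5, 9.8]), (0.72, [613.3, 198.3, 21.8]), (0.67, [475.9, -51.9, 3.1]), (0.58, [469.0, -195.9, 1.2])]
[(0.76, [465.6, -195.3, -0.6]), (0.52, [589.1, 303.0, 125.4]), (0.49, [608.3, 199.3, 25.5]), (0.45, [472.9, -45.3, -0.4])]
[(0.68, [611.2, 197.9, 10.1]), (0.67, [607.9, 198.2, 25.9])]
[[56.0, 13.2, 3.5, 0.001, -0.0, 0.095, 70], [57.0, 7.8, 3.5, 0.001, -0.0, 0.095, 70], [57.5, 2.3, 3.5, 0.001, -0.0, 0.095, 70], [57.5, -3.1, 3.5, 0.001, -0.0, 0.095, 70]]
[[50.9, 2.5, 20.0, 0.0, 0.0, 0.1, 70], [50.9, -2.6, 20.0, 0.0, 0.0, 0.1, 70], [50.4, -7.7, 20.0, 0.0, 0.0, 0.1, 70]]
```

cup_c's origin reads z≈25 at (609, 199.5), so it is seated (24 expected). Now cup_d.

Request:
move_arm([
  [56, 13, 3.5, 0, 0, 0.095, 70],
  [57, 8, 3.5, 0, 0, 0.095, 70],
  [57.5, 2.3, 3.5, 0, 0, 0.095, 70],
  [57.5, -3, 3.5, 0, 0, 0.095, 70],
  [51, 2.5, 20, 0, 0, 0.1, 70],
])

```text
clock: 43.6
tcp_pos: [514.8, -108.2, 127.8]
tool_rot: [[-0.521, -0.854, -0.001], [-0.854, 0.521, 0.0], [0.0, 0.001, -1.0]]
wrist_force: [0.5, -1.7, -0.9]
gripper_width: 69.9
```

Request:
move_arm([
  [51, -2.6, 20, 0, 0, 0.1, 70],
  [40, -6, 20, 0, 0, 0.1, 70],
  [0, 0, 0, 0, 0, 0, 70],
])

```text
clock: 43.98
tcp_pos: [467.2, -192.6, 84.8]
tool_rot: [[-0.688, -0.726, -0.004], [-0.726, 0.688, 0.001], [0.001, 0.003, -1.0]]
wrist_force: [-0.4, 0.8, 1.1]
gripper_width: 69.7
```

Run:
```python
from h import *
s=sensors.get_state(); print(s['tcp_pos'],s['gripper_width'],s['joints'][5]);print(s['tool_rot']*1000)
d=wrist('w25'); print(cups(d)); d2=wrist(); print(cups(d2)); c=read_camera('scene');print(cups(c))
f=200/np.tan(np.radians(d['vfov']/2))
def px(P): q=np.linalg.inv(d['T'])@np.array([*P,1]); return q[:2]/q[2]*f+[d['cx'],d['cy']]
for r in outline_of(d,'cup_c'):
    v,u=np.nonzero(r['mask']); print(r['p'],u.min(),u.max(),v.min(),v.max())
print('rim pred', [px([468+20.5*np.cos(a),-195+20.5*np.sin(a),48]) for a in np.arange(4)*np.pi/2], 'c',px([468,-195,48]),px([468,-195,0]))
e=plan([468,-195,60],down(2.4),70,n=2)
```

```text
[ 467.2 -192.6   84.8] 69.7133836615367 -2.891103999630075
[[ -688.1  -725.6    -3.5]
 [ -725.6   688.1     1.3]
 [    1.5     3.4 -1000. ]]
[(0.89, [471.2, -192.6, -1.6])]
[(0.74, [470.9, -192.5, -4.7])]
[(0.82, [610.5, 202.4, 21.2]), (0.72, [474.7, -52.8, 2.3]), (0.71, [607.1, 203.0, 11.0]), (0.57, [467.6, -195.4, 3.3])]
0.71 291 339 182 236
rim pred [array([297.4, 228.5]), array([331.7, 229.3]), array([333.2, 196.2]), array([297.6, 195.3])] c [315.  212.6] [315.1 196.8]
[[2.3, -0.8, 13.3, -0.0, -0.0, -0.006, 70], [2.3, -0.8, 13.3, -0.0, -0.0, -0.006, 70]]
```

The mask (u 291–339, rim bottom v 236) matches the prediction for a 41 mm cup at (468,-195): cup_d. Descending.

Request:
move_arm([
  [2, -0.8, 22, 0, 0, 0, 70],
  [1, -0.8, 20, 0, 0, 0, 70],
  [1, 0, 15, 0, 0, 0, 70],
  [0, 0, 8, 0, 0, 0, 60],
  [0, 0, 4, 0, 0, 0, 60],
], grip_force=20)

```text
clock: 44.95
tcp_pos: [471.6, -192.9, 17.7]
tool_rot: [[-0.679, -0.734, 0.004], [-0.734, 0.679, -0.003], [-0.001, -0.005, -1.0]]
wrist_force: [-0.3, -0.6, 0.0]
gripper_width: 60.3
```

Request:
move_arm([
  [0, 0, 4, 0, 0, 0, 56],
  [0, 0, 0, 0, 0, 0, 50],
])

```text
clock: 45.2
tcp_pos: [472.1, -192.9, 13.9]
tool_rot: [[-0.679, -0.734, 0.005], [-0.734, 0.679, -0.003], [-0.001, -0.006, -1.0]]
wrist_force: [-0.1, -0.5, 0.2]
gripper_width: 50.6
```

Request:
move_arm([
  [2, 0.8, 0.5, 0, 0, 0, 50],
  [2, 0.8, 0.5, 0, 0, 0, 50],
  [0, 0, 1, 0, 0, 0, 45],
  [0, 0, 0, 0, 0, 0, 30],
  [0, 0, 0, 0, 0, 0, 30],
])

```text
clock: 45.82
tcp_pos: [468.2, -195.2, 12.4]
tool_rot: [[-0.679, -0.734, 0.006], [-0.734, 0.679, -0.003], [-0.001, -0.007, -1.0]]
wrist_force: [-0.2, -0.8, -1.0]
gripper_width: 39.9
```

Request:
move_arm([
  [0, 0, 0, 0, 0, 0, 30],
  [0, 0, 0, 0, 0, 0, 30],
])

```text
clock: 46.08
tcp_pos: [468.2, -195.1, 12.4]
tool_rot: [[-0.679, -0.734, 0.006], [-0.734, 0.679, -0.003], [-0.001, -0.007, -1.0]]
wrist_force: [0.8, 0.5, -0.3]
gripper_width: 39.4
```

Request:
move_arm([
  [0, 0, -5, 0, 0, 0, 30],
  [0, 0, -15, 0, 0, 0, 30],
  [0, 0, -25, 0, 0, 0, 30],
  [0, 0, -35, 0, 0, 0, 30],
  [0, 0, -45, 0, 0, 0, 30],
], grip_force=25)

```text
clock: 46.7
tcp_pos: [465.8, -193.8, 141.7]
tool_rot: [[-0.679, -0.734, 0.002], [-0.734, 0.679, -0.001], [-0.0, -0.002, -1.0]]
wrist_force: [0.3, -0.7, -1.5]
gripper_width: 39.4
```

Run:
```python
from h import *
s=sensors.get_state(); print(s['tcp_pos'],s['gripper_width'],s['wrist_force'],s['joints'][5])
d=wrist('w26'); print(cups(d)); c=read_camera('scene');print(cups(c))
e=plan([560,-40,168],down(2.7),30); e=plan([609,199.5,168],down(3.08),30,start=e)
```

```text
[ 465.8 -193.8  141.7] 39.37765640392577 [ 0.3 -0.7 -1.5] -2.9078214861444707
[(0.96, [464.5, -193.7, 126.2])]
[(0.96, [607.0, 200.8, 7.3]), (0.9, [610.6, 201.1, 22.6]), (0.68, [476.2, -53.0, 4.5])]
[[-44.2, 9.0, -6.7, -0.001, 0.0, -0.076, 30], [-44.7, 5.7, -6.7, -0.001, 0.0, -0.076, 30], [-45.0, 2.3, -6.7, -0.001, 0.0, -0.076, 30], [-45.1, -1.2, -6.7, -0.001, 0.0, -0.076, 30]]
[[-47.5, 11.6, 0.0, 0.0, 0.0, -0.076, 30], [-48.2, 8.0, 0.0, 0.0, 0.0, -0.076, 30], [-48.7, 4.3, 0.0, 0.0, 0.0, -0.076, 30], [-48.9, 0.6, 0.0, 0.0, 0.0, -0.076, 30], [-48.8, -3.1, 0.0, 0.0, 0.0, -0.076, 30]]
```

Request:
move_arm([
  [-44, 9, -7, 0, 0, -0.076, 30],
  [-44.7, 5.7, -7, 0, 0, -0.076, 30],
  [-45, 2.3, -7, 0, 0, -0.076, 30],
  [-45, -1, -7, 0, 0, -0.076, 30],
  [-47.5, 11.6, 0, 0, 0, -0.076, 30],
])

```text
clock: 47.52
tcp_pos: [568.3, 11.9, 165.4]
tool_rot: [[-0.353, -0.936, -0.004], [-0.936, 0.353, -0.001], [0.002, 0.003, -1.0]]
wrist_force: [0.6, -0.5, -1.4]
gripper_width: 39.7
```

Request:
move_arm([
  [-48, 8, 0, 0, 0, -0.076, 30],
  [-48.7, 4.3, 0, 0, 0, -0.076, 30],
  [-45, 0.6, 0, 0, 0, -0.076, 30],
  [-15, -1, 0, 0, 0, -0.06, 30],
  [0, 0, 0, 0, 0, 0, 30],
])

```text
clock: 48.15
tcp_pos: [595.4, 173.9, 159.1]
tool_rot: [[-0.059, -0.998, -0.014], [-0.998, 0.059, -0.002], [0.003, 0.014, -1.0]]
wrist_force: [0.2, -0.7, -1.0]
gripper_width: 39.5
```

Run:
```python
from h import *
s=sensors.get_state(); print(s['tcp_pos'],s['gripper_width'],s['wrist_force'],s['joints'][5])
for i in range(2): d=wrist('w27'); print(cups(d))
for i in range(2): c=read_camera('scene');print(cups(c))
t=read_camera('top'); print(cups(t))
e=plan([609.5,200,115],down(3.08),30,n=3)
```

```text
[595.4 173.9 159.1] 39.50588389928797 [ 0.2 -0.7 -1. ] -2.8951982500644586
[(0.88, [612.6, 200.4, 11.4]), (0.87, [597.1, 172.9, 141.5]), (0.62, [606.1, 202.3, 27.3])]
[(0.8, [606.1, 199.5, 26.9]), (0.76, [595.6, 174.1, 147.7]), (0.7, [612.7, 198.4, 7.7])]
[(0.8, [615.0, 202.1, 22.7]), (0.69, [593.3, 171.3, 149.1]), (0.67, [609.8, 201.7, 7.1]), (0.61, [474.0, -51.0, 3.7])]
[(0.97, [605.4, 197.5, 10.5]), (0.63, [474.1, -51.3, 0.2]), (0.62, [611.0, 199.1, 23.4]), (0.56, [595.6, 170.5, 151.6])]
[(0.61, [614.5, 202.4, 10.5]), (0.53, [470.2, -46.9, 0.1]), (0.47, [611.7, 201.1, 26.7])]
[[-9.2, -4.1, 15.0, 0.004, -0.001, 0.0, 30], [-9.2, -4.0, 15.0, 0.004, -0.001, 0.0, 30], [-9.2, -4.0, 15.0, 0.004, -0.001, 0.0, 30]]
```

Request:
move_arm([
  [-9, -4.5, 15, 0.004, 0, 0, 30],
  [-9, -4.5, 15, 0.004, 0, 0, 30],
  [-7, -4.5, 10, 0.004, 0, 0, 30],
  [0, 0, 5, 0, 0, 0, 30],
  [0, 0, 0, 0, 0, 0, 30],
])

```text
clock: 49.28
tcp_pos: [611.3, 199.2, 110.5]
tool_rot: [[-0.061, -0.998, -0.001], [-0.998, 0.061, -0.003], [0.003, 0.001, -1.0]]
wrist_force: [-0.8, -0.0, -1.0]
gripper_width: 39.3
```

Run:
```python
from h import *
s=sensors.get_state(); print(s['tcp_pos'],s['gripper_width'],s['wrist_force'],s['joints'][5]);print(s['tool_rot']*1000)
d=wrist('w28'); print(cups(d))
f=200/np.tan(np.radians(d['vfov']/2))
def px(P): q=np.linalg.inv(d['T'])@np.array([*P,1]); return q[:2]/q[2]*f+[d['cx'],d['cy']]
im=cv2.cvtColor(d['frame'],cv2.COLOR_RGB2BGR)
def circ(x,y,z,r,col):
    p=np.array([px([x+r*np.cos(a),y+r*np.sin(a),z]) for a in np.linspace(0,2*np.pi,40)])
    for q in p: cv2.circle(im,tuple(np.round(q).astype(int)),0,col,-1)
circ(610.5,200.2,75,27.5,(255,0,0)); circ(610,200.6,67,44,(0,0,255)); circ(*s['tcp_pos'][:2],s['tcp_pos'][2]-12.4+48,20.5,(255,0,255))
cv2.imwrite('pics/m28.png',cv2.resize(im[150:300,220:420],(800,600),interpolation=cv2.INTER_CUBIC))
e=plan([610.5,200.2,65],down(3.08),30,n=3)
```

```text
[611.3 199.2 110.5] 39.29897576351508 [-0.8 -0.  -1. ] -2.8560091857959526
[[  -60.6  -998.2    -0.7]
 [ -998.2    60.6    -3. ]
 [    3.      0.6 -1000. ]]
[(0.69, [613.6, 202.9, 97.1]), (0.55, [606.0, 201.3, 28.2])]
[[-0.4, 0.4, 15.4, -0.0, -0.001, 0.0, 30], [-0.4, 0.4, 15.4, -0.0, -0.001, 0.0, 30], [-0.3, 0.4, 15.4, -0.0, -0.001, 0.0, 30]]
```

View pics/m28.png

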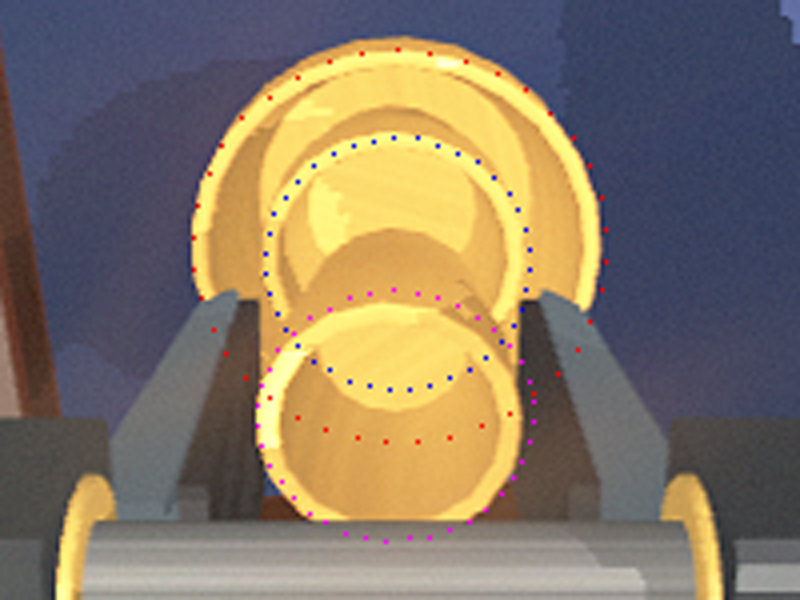

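The overlays match: cup_c's rim (blue) is at (610.5, 200.2) and cup_d is concentric to within about 1 mm. Lowering cup_d straight down.

Request:
move_arm([
  [0, 0, 18, 0, 0, 0, 30],
  [0, 0, 18, 0, 0, 0, 30],
  [0, 0, 10, 0, 0, 0, 30],
  [0, 0, 6, 0, 0, 0, 30],
  [0, 0, 3, 0, 0, 0, 30],
])

```text
clock: 50.0
tcp_pos: [612.0, 198.4, 53.4]
tool_rot: [[-0.062, -0.998, 0.002], [-0.998, 0.062, -0.002], [0.002, -0.002, -1.0]]
wrist_force: [0.9, -0.1, -1.1]
gripper_width: 39.9
```

Request:
move_arm([
  [0, 0, 1.5, 0, 0, 0, 30],
])

```text
clock: 50.12
tcp_pos: [612.1, 198.4, 52.0]
tool_rot: [[-0.062, -0.998, 0.002], [-0.998, 0.062, -0.002], [0.002, -0.002, -1.0]]
wrist_force: [0.6, -0.2, -1.2]
gripper_width: 39.3
```

Request:
move_arm([
  [0, 0, 1, 0, 0, 0, 30],
])

```text
clock: 50.25
tcp_pos: [612.3, 198.4, 51.2]
tool_rot: [[-0.062, -0.998, 0.002], [-0.998, 0.062, -0.002], [0.002, -0.003, -1.0]]
wrist_force: [-0.0, 0.1, -1.2]
gripper_width: 39.5
```

Request:
move_arm([
  [0, 0, 0, 0, 0, 0, 44],
  [0, 0, 0, 0, 0, 0, 50],
  [0, 0, 0, 0, 0, 0, 56],
  [0, 0, -10, 0, 0, 0, 56],
  [0, 0, -20, 0, 0, 0, 56],
])

```text
clock: 50.88
tcp_pos: [611.9, 198.5, 82.2]
tool_rot: [[-0.062, -0.998, 0.002], [-0.998, 0.062, -0.002], [0.002, -0.002, -1.0]]
wrist_force: [0.6, -0.6, -0.0]
gripper_width: 56.2
```

Request:
move_arm([
  [10, 0, -40, 0, 0, 0, 56],
  [30, 0, -45, 0, 0, 0, 56],
  [0, 0, 0, 0, 0, 0, 56],
])

```text
clock: 51.25
tcp_pos: [610.3, 158.2, 173.4]
tool_rot: [[-0.061, -0.998, 0.005], [-0.998, 0.061, -0.002], [0.002, -0.006, -1.0]]
wrist_force: [0.7, -0.1, -0.3]
gripper_width: 56.1
```

Run:
```python
from h import *
s=sensors.get_state(); print(s['tcp_pos'],s['gripper_width'],s['wrist_force'],s['joints'][5])
for i in range(2): d=wrist('w29'); print(cups(d))
c=read_camera('scene');print(cups(c));save(c,'scene29'); t=read_camera('top'); print(cups(t))
e=plan([540,40,150],down(2.7),60); e=plan([474,-49.5,90],down(2.6),60,start=e)
```

```text
[610.3 158.2 173.4] 56.056514839236556 [ 0.7 -0.1 -0.3] -2.9192177675594375
[(0.92, [606.6, 201.3, 28.0]), (0.83, [611.7, 197.6, 33.5]), (0.74, [609.8, 201.4, 10.7]), (0.33, [585.9, 202.3, -2.1])]
[(0.78, [613.3, 202.3, 34.1]), (0.76, [607.9, 201.2, 30.2]), (0.72, [615.6, 199.0, 8.3])]
[(0.64, [609.0, 198.8, 8.4]), (0.53, [475.0, -51.1, 2.4]), (0.47, [612.0, 195.6, 38.3]), (0.43, [613.2, 200.8, 25.3])]
[]
[[41.1, 20.2, 6.2, 0.001, -0.001, 0.128, 60], [43.4, 14.8, 6.2, 0.001, -0.001, 0.128, 60], [44.9, 9.2, 6.1, 0.001, -0.001, 0.128, 60]]
[[36.4, 7.1, 20.0, 0.0, 0.0, 0.033, 60], [36.6, 5.9, 20.0, 0.0, 0.0, 0.033, 60], [36.8, 4.7, 20.0, 0.0, 0.0, 0.033, 60]]
```

Request:
move_arm([
  [41, 20, 6, 0, 0, 0.128, 56],
  [43.4, 15, 6, 0, 0, 0.128, 56],
  [45, 9, 6, 0, 0, 0.128, 56],
  [36.4, 7, 20, 0, 0, 0.033, 56],
  [36.6, 6, 20, 0, 0, 0.033, 56],
])

```text
clock: 52.28
tcp_pos: [493.8, -21.2, 108.4]
tool_rot: [[-0.496, -0.869, -0.001], [-0.869, 0.496, -0.003], [0.003, -0.001, -1.0]]
wrist_force: [0.2, -0.7, -0.1]
gripper_width: 55.9
```

Request:
move_arm([
  [30, 4, 20, 0, 0, 0.033, 56],
  [0, 0, 0, 0, 0, 0, 56],
  [0, 0, 0, 0, 0, 0, 56],
])

```text
clock: 52.65
tcp_pos: [472.8, -46.7, 86.5]
tool_rot: [[-0.527, -0.85, -0.004], [-0.85, 0.527, -0.002], [0.004, 0.003, -1.0]]
wrist_force: [1.0, -0.8, -0.7]
gripper_width: 55.9
```

Run:
```python
from h import *
s=sensors.get_state(); print(s['tcp_pos'],s['gripper_width'],s['joints'][5]);print(s['tool_rot']*1000)
d=wrist('w30'); print(cups(d)); d2=wrist(); print(cups(d2)); c=read_camera('scene');print(cups(c))
f=200/np.tan(np.radians(d['vfov']/2))
def px(P): q=np.linalg.inv(d['T'])@np.array([*P,1]); return q[:2]/q[2]*f+[d['cx'],d['cy']]
for r in outline_of(d,'cup_c'):
    v,u=np.nonzero(r['mask']); print(r['p'],u.min(),u.max(),v.min(),v.max())
for x,y in((474,-49.5),(472,-48)):
    p=np.array([px([x+14*np.cos(a),y+14*np.sin(a),45]) for a in np.linspace(0,6.28,60)]); print(x,y,'rim pred',p.min(0),p.max(0))
e=plan([474,-49.5,60],down(2.55),56,n=2)
```

```text
[472.8 -46.7  86.5] 55.91974250657039 -2.8061922724757946
[[ -526.7  -850.1    -4.5]
 [ -850.1   526.7    -2.2]
 [    4.2     2.6 -1000. ]]
[(0.61, [475.4, -49.1, -1.6])]
[(0.8, [472.7, -49.0, 1.1])]
[(0.87, [609.0, 199.6, 9.8]), (0.76, [611.1, 197.8, 39.9]), (0.68, [613.2, 198.8, 25.8]), (0.53, [475.9, -50.9, 3.4])]
0.71 299 332 186 226
474 -49.5 rim pred [298.2 194.5] [331.4 226. ]
472 -48 rim pred [301.2 194.8] [334.3 226.2]
[[0.8, -1.3, 13.3, 0.001, -0.002, 0.019, 56], [0.8, -1.3, 13.3, 0.001, -0.002, 0.019, 56]]
```

cup_e's mask (299–332, 186–226) matches the prediction at (474,-49.5). Descending.

Request:
move_arm([
  [0.8, -1.2, 20, 0, -0.001, 0, 56],
  [0.8, -1.2, 20, 0, -0.001, 0, 56],
  [0, 0, 16, 0, 0, 0, 56],
  [0, 0, 8, 0, 0, 0, 50],
  [0, 0, 4, 0, 0, 0, 50],
], grip_force=20)

```text
clock: 53.62
tcp_pos: [475.7, -48.9, 17.9]
tool_rot: [[-0.525, -0.851, 0.0], [-0.851, 0.525, -0.001], [0.001, -0.001, -1.0]]
wrist_force: [0.9, -0.9, 0.7]
gripper_width: 50.2
```

Request:
move_arm([
  [0, 0, 3, 0, 0, 0, 45],
  [0, 0, 3, 0, 0, 0, 45],
  [0, 0, 0, 0, 0, 0, 45],
])

```text
clock: 54.0
tcp_pos: [476.3, -48.9, 12.3]
tool_rot: [[-0.524, -0.851, 0.002], [-0.851, 0.524, -0.002], [0.001, -0.002, -1.0]]
wrist_force: [-0.3, 0.2, -0.4]
gripper_width: 45.1
```

Request:
move_arm([
  [1.5, 1.7, 2, 0, 0, 0, 45],
  [0, 0, 2, 0, 0, 0, 40],
  [0, 0, 0, 0, 0, 0, 20],
  [0, 0, 0, 0, 0, 0, 20],
  [0, 0, 0, 0, 0, 0, 20],
])

```text
clock: 54.62
tcp_pos: [474.1, -49.4, 8.4]
tool_rot: [[-0.525, -0.851, 0.002], [-0.851, 0.525, -0.002], [0.0, -0.003, -1.0]]
wrist_force: [-0.0, 0.2, -1.1]
gripper_width: 26.4
```

Request:
move_arm([
  [0, 0, 0, 0, 0, 0, 20],
  [0, 0, 0, 0, 0, 0, 20],
])

```text
clock: 54.88
tcp_pos: [474.2, -49.4, 8.4]
tool_rot: [[-0.525, -0.851, 0.002], [-0.851, 0.525, -0.002], [0.0, -0.003, -1.0]]
wrist_force: [0.1, 0.3, -0.5]
gripper_width: 26.5
```

Request:
move_arm([
  [0, 0, -5, 0, 0, 0, 20],
  [0, 0, -15, 0, 0, 0, 20],
  [0, 0, -25, 0, 0, 0, 20],
  [0, 0, -40, 0, 0, 0, 20],
  [0, 0, -55, 0, 0, 0, 20],
])

```text
clock: 55.5
tcp_pos: [471.4, -48.6, 150.2]
tool_rot: [[-0.525, -0.851, -0.005], [-0.851, 0.525, -0.0], [0.003, 0.004, -1.0]]
wrist_force: [0.8, -0.4, -1.1]
gripper_width: 26.5
```

Run:
```python
from h import *
s=sensors.get_state(); print(s['tcp_pos'],s['gripper_width'],s['wrist_force'],s['joints'][5])
d=wrist('w31'); print(cups(d)); c=read_camera('scene');print(cups(c)); c=read_camera('scene');print(cups(c))
e=plan([560,40,178],down(2.75),20); e=plan([611,199,178],down(3.08),20,start=e)
```

```text
[471.4 -48.6 150.2] 26.510659301282637 [ 0.8 -0.4 -1.1] -2.816594550679795
[(0.88, [474.3, -47.4, 141.4])]
[(0.7, [607.4, 202.4, 10.2]), (0.58, [611.2, 197.6, 24.1]), (0.52, [476.4, -54.2, 146.7]), (0.44, [611.6, 197.3, 39.0])]
[(0.69, [607.4, 199.1, 7.2]), (0.65, [614.5, 198.6, 23.4]), (0.63, [611.8, 197.2, 38.5]), (0.57, [463.0, -393.0, 6.3]), (0.5, [473.9, -51.6, 148.6])]
[[-40.6, -9.5, -9.9, 0.001, -0.001, -0.054, 20], [-40.0, -11.7, -9.9, 0.001, -0.001, -0.054, 20], [-39.4, -13.8, -9.8, 0.001, -0.001, -0.054, 20]]
[[-55.5, 4.5, 0.0, 0.0, 0.0, -0.11, 20], [-55.6, -1.6, 0.0, 0.0, 0.0, -0.11, 20], [-55.1, -7.7, 0.0, 0.0, 0.0, -0.11, 20]]
```

Request:
move_arm([
  [-40.6, -9.5, -10, 0, 0, -0.054, 20],
  [-40, -11.7, -10, 0, 0, -0.054, 20],
  [-39.4, -13.8, -10, 0, 0, -0.054, 20],
  [-55.5, 4.5, 0, 0, 0, -0.1, 20],
  [-55.6, -1.6, 0, 0, 0, -0.1, 20],
])

```text
clock: 56.42
tcp_pos: [593.0, 148.6, 170.9]
tool_rot: [[-0.185, -0.983, -0.018], [-0.983, 0.185, -0.001], [0.004, 0.017, -1.0]]
wrist_force: [0.1, -0.9, -0.9]
gripper_width: 26.2
```

Request:
move_arm([
  [-40, -5, 0, 0, 0, -0.09, 20],
  [-10, -2, 0, 0, 0, -0.03, 20],
  [0, 0, 0, 0, 0, 0, 20],
])

```text
clock: 56.8
tcp_pos: [606.8, 200.9, 165.2]
tool_rot: [[-0.058, -0.998, -0.025], [-0.998, 0.058, -0.002], [0.004, 0.025, -1.0]]
wrist_force: [-0.2, -0.6, 0.1]
gripper_width: 26.2
```

Run:
```python
from h import *
s=sensors.get_state(); print(s['tcp_pos'],s['gripper_width'],s['wrist_force'],s['joints'][5])
d=wrist('w32'); print(cups(d))
e=plan([611.8,198.3,125],down(3.08),20,n=3)
```

```text
[606.8 200.9 165.2] 26.157698432492012 [-0.2 -0.6  0.1] -2.8604004952269
[(0.71, [606.6, 200.6, 27.0]), (0.7, [615.7, 203.1, 33.0]), (0.57, [604.0, 201.8, 158.1])]
[[0.4, -2.0, 13.5, 0.008, -0.001, 0.001, 20], [0.4, -1.9, 13.5, 0.008, -0.001, 0.001, 20], [0.4, -1.8, 13.6, 0.008, -0.001, 0.001, 20]]
```

Request:
move_arm([
  [0.4, -2, 13, 0.008, -0.001, 0, 20],
  [0.4, -2, 13, 0.008, -0.001, 0, 20],
  [0.4, -2, 10, 0.008, -0.001, 0, 20],
  [0, 0, 4, 0, 0, 0, 20],
  [0, 0, 0, 0, 0, 0, 20],
])

```text
clock: 57.52
tcp_pos: [611.8, 192.9, 125.0]
tool_rot: [[-0.068, -0.998, -0.0], [-0.998, 0.068, -0.001], [0.001, 0.0, -1.0]]
wrist_force: [-0.0, -0.5, -0.1]
gripper_width: 26.7
```

Run:
```python
from h import *
s=sensors.get_state(); print(s['tcp_pos'],s['gripper_width'],s['wrist_force'],s['joints'][5]);print(s['tool_rot']*1000)
d=wrist('w33'); print(cups(d))
f=200/np.tan(np.radians(d['vfov']/2))
def px(P): q=np.linalg.inv(d['T'])@np.array([*P,1]); return q[:2]/q[2]*f+[d['cx'],d['cy']]
for r in outline_of(d,'cup_c'):
    v,u=np.nonzero(r['mask']); print(r['p'],u.min(),u.max(),v.min(),v.max())
im=cv2.cvtColor(d['frame'],cv2.COLOR_RGB2BGR)
def circ(x,y,z,r,col):
    p=np.array([px([x+r*np.cos(a),y+r*np.sin(a),z]) for a in np.linspace(0,2*np.pi,40)]); print(col,p.min(0),p.max(0))
    for q in p: cv2.circle(im,tuple(np.round(q).astype(int)),0,col,-1)
circ(611.8,198.3,86,20.5,(255,0,0)); circ(610.5,200,75,27.5,(0,0,255)); circ(*s['tcp_pos'][:2],s['tcp_pos'][2]-8.4+45,14,(255,0,255))
cv2.imwrite('pics/m33.png',cv2.resize(im[150:300,220:420],(800,600),interpolation=cv2.INTER_CUBIC))
plan([611.8,198.3,75],down(3.08),20,n=3)
```

```text
[611.8 192.9 125. ] 26.67751946610785 [-0.  -0.5 -0.1] -2.859653895238497
[[  -68.3  -997.7    -0.2]
 [ -997.7    68.3    -1.3]
 [    1.3     0.1 -1000. ]]
[(0.98, [605.9, 201.4, 27.3]), (0.84, [610.2, 196.1, 113.9]), (0.83, [612.0, 198.3, 36.2])]
0.98 295 340 190 231
0.91 272 366 163 239
0.87 295 338 215 275
0.86 288 349 179 235
0.25 149 543 76 353
(255, 0, 0) [294.1 196.5] [342.7 242.2]
(0, 0, 255) [288.7 186.9] [351.1 245.8]
(255, 0, 255) [295.  233.7] [342.  276.2]
[[-1.7, 0.2, 16.8, -0.0, -0.0, -0.002, 20], [-1.7, 0.2, 16.8, -0.0, -0.0, -0.002, 20], [-1.7, 0.2, 16.8, -0.0, -0.0, -0.002, 20]]
```

Request:
move_arm([
  [-3, 0, 10, 0, 0, 0, 20],
  [-2.4, 0, 12, 0, 0, 0, 20],
  [0, 0, 8, 0, 0, 0, 20],
  [0, 0, 2, 0, 0, 0, 20],
])

```text
clock: 58.18
tcp_pos: [612.4, 199.4, 91.1]
tool_rot: [[-0.067, -0.998, 0.001], [-0.998, 0.067, -0.001], [0.001, -0.001, -1.0]]
wrist_force: [-0.2, 0.1, -0.5]
gripper_width: 26.4
```

Run:
```python
from h import *
s=sensors.get_state(); print(s['tcp_pos'],s['wrist_force'])
d=wrist('w34'); print(cups(d)); c=read_camera('scene'); print(cups(c))
plan([611.8,198.2,66],down(3.08),20,n=3)
```

```text
[612.4 199.4  91.1] [-0.2  0.1 -0.5]
[(0.88, [609.5, 199.5, 82.1]), (0.84, [609.5, 200.0, 28.6]), (0.83, [612.3, 199.7, 33.5])]
[(0.73, [610.4, 197.5, 24.9]), (0.61, [608.1, 202.4, 8.2]), (0.53, [587.9, 302.4, 123.3]), (0.51, [612.9, 196.8, 86.4]), (0.48, [614.0, 197.0, 39.5])]
[[0.4, 0.4, 8.8, -0.001, -0.0, -0.002, 20], [0.4, 0.4, 8.8, -0.001, -0.0, -0.002, 20], [0.4, 0.4, 8.8, -0.001, -0.0, -0.002, 20]]
```

Request:
move_arm([
  [0, -0.5, 9, 0, 0, 0, 20],
  [0, -0.3, 9, 0, 0, 0, 20],
  [0, 0, 6, 0, 0, 0, 20],
  [0, 0, 3, 0, 0, 0, 20],
])

```text
clock: 58.88
tcp_pos: [614.3, 199.3, 63.9]
tool_rot: [[-0.068, -0.998, 0.003], [-0.998, 0.068, -0.001], [0.0, -0.003, -1.0]]
wrist_force: [-0.1, -0.8, -0.4]
gripper_width: 26.3
```

Request:
move_arm([
  [0, 0, 1.5, 0, 0, 0, 20],
])

```text
clock: 59.0
tcp_pos: [614.2, 199.3, 62.1]
tool_rot: [[-0.068, -0.998, 0.003], [-0.998, 0.068, -0.001], [0.0, -0.003, -1.0]]
wrist_force: [-1.2, 0.6, -0.0]
gripper_width: 26.4
```

Request:
move_arm([
  [0, 0, 0, 0, 0, 0, 20],
])

```text
clock: 59.12
tcp_pos: [614.2, 199.3, 62.1]
tool_rot: [[-0.068, -0.998, 0.003], [-0.998, 0.068, -0.001], [0.0, -0.003, -1.0]]
wrist_force: [-0.1, 0.1, 0.1]
gripper_width: 26.4
```

Request:
move_arm([
  [0, 1, 0, 0, 0, 0, 20],
  [0, 0.5, 1, 0, 0, 0, 20],
])

```text
clock: 59.38
tcp_pos: [612.9, 199.4, 61.5]
tool_rot: [[-0.068, -0.998, 0.004], [-0.998, 0.068, -0.0], [0.0, -0.004, -1.0]]
wrist_force: [-0.1, 0.0, -0.6]
gripper_width: 26.5
```

Request:
move_arm([
  [0, 0, 1, 0, 0, 0, 20],
])

```text
clock: 59.5
tcp_pos: [612.9, 199.5, 60.5]
tool_rot: [[-0.068, -0.998, 0.004], [-0.998, 0.068, -0.0], [0.0, -0.004, -1.0]]
wrist_force: [0.9, -0.9, -1.0]
gripper_width: 26.6
```

Request:
move_arm([
  [0, 0, 1, 0, 0, 0, 20],
])

```text
clock: 59.62
tcp_pos: [613.2, 199.6, 60.0]
tool_rot: [[-0.068, -0.998, 0.004], [-0.998, 0.068, -0.0], [-0.0, -0.004, -1.0]]
wrist_force: [-3.9, -0.4, 14.8]
gripper_width: 26.4
```

Contact came with 15 N at reading 60.0, exactly the height for cup_e sitting fully in cup_d. I'll release, rise, and check the stack before shutting.

Request:
move_arm([
  [0, 0, -0.7, 0, 0, 0, 30],
  [0, 0, 0, 0, 0, 0, 36],
  [0, 0, 0, 0, 0, 0, 40],
  [0, 0, -10, 0, 0, 0, 40],
  [0, 0, -25, 0, 0, 0, 40],
])

```text
clock: 60.25
tcp_pos: [612.0, 199.3, 95.5]
tool_rot: [[-0.068, -0.998, 0.001], [-0.998, 0.068, -0.001], [0.001, -0.001, -1.0]]
wrist_force: [0.7, -0.0, -0.2]
gripper_width: 40.2
```

Request:
move_arm([
  [10, 0, -40, 0, 0, 0, 40],
  [25, 0, -50, 0, 0, 0, 40],
  [0, 0, 0, 0, 0, 0, 40],
])

```text
clock: 60.62
tcp_pos: [610.5, 163.9, 191.9]
tool_rot: [[-0.067, -0.998, 0.005], [-0.998, 0.067, -0.0], [-0.0, -0.005, -1.0]]
wrist_force: [-0.3, 0.0, -0.4]
gripper_width: 39.7
```

Run:
```python
from h import *
s=sensors.get_state(); print(s['tcp_pos'],s['gripper_width'],s['wrist_force'],s['joints'][5])
for i in range(2): d=wrist('w35'); print(cups(d))
for i in range(2): c=read_camera('scene');print(cups(c)); L(c,'cover_edge')
save(c,'scene35'); t=read_camera('top');save(t,'top35'); print(cups(t))
f=200/np.tan(np.radians(d['vfov']/2))
im=cv2.cvtColor(d['frame'],cv2.COLOR_RGB2BGR)
def px(P): q=np.linalg.inv(d['T'])@np.array([*P,1]); return q[:2]/q[2]*f+[d['cx'],d['cy']]
def circ(x,y,z,r,col):
    p=np.array([px([x+r*np.cos(a),y+r*np.sin(a),z]) for a in np.linspace(0,2*np.pi,40)]); print(col,p.min(0),p.max(0))
    for q in p: cv2.circle(im,tuple(np.round(q).astype(int)),0,col,-1)
circ(612.5,199.5,97,14,(255,0,255));circ(612,198.5,86,20.5,(255,0,0)); circ(610.5,200,75,27.5,(0,0,255)); circ(610,200.6,67,44,(0,255,0)); 
for r in outline_of(d,'cup_c'):
    v,u=np.nonzero(r['mask']); print(r['p'],u.min(),u.max(),v.min(),v.max())
u,v=px([611,200,70]).astype(int)
w=cv2.resize(im[max(v-60,0):v+60,u-80:u+80],(400,300),interpolation=cv2.INTER_CUBIC)
a=cv2.resize(cv2.imread('pics/scene35.png')[70:220,300:500],(400,300),interpolation=cv2.INTER_CUBIC)
cv2.imwrite('pics/m35.png',np.hstack([w,a]))
```

```text
[610.5 163.9 191.9] 39.71019907291645 [-0.3  0.  -0.4] -2.905538465705273
[(0.87, [607.6, 199.6, 25.9]), (0.76, [612.1, 198.8, 11.5]), (0.7, [612.7, 199.9, 35.0])]
[(0.95, [611.4, 201.1, 51.2]), (0.94, [611.1, 199.8, 11.6]), (0.64, [613.3, 199.9, 31.4]), (0.6, [607.0, 196.8, 28.4])]
[(0.97, [605.9, 202.6, 7.1]), (0.69, [610.6, 197.5, 57.5]), (0.47, [612.9, 200.8, 38.2])]
cover_edge [(0.8, [585.4, 305.5, 322.7])]
[(0.79, [610.3, 200.7, 8.7]), (0.59, [820.3, -35.7, -1.8]), (0.46, [612.8, 200.6, 26.6]), (0.42, [613.4, 194.9, 54.2]), (0.41, [609.4, 199.0, 38.2]), (0.34, [587.0, 301.3, 119.2])]
cover_edge [(0.67, [588.5, 306.4, 322.7]), (0.42, [613.7, 198.2, 56.5])]
[(0.39, [606.4, 201.1, 50.0])]
(255, 0, 255) [302.7 216.4] [329.6 241.5]
(255, 0, 0) [297.5 206.1] [335.6 241.9]
(0, 0, 255) [293.3 198.1] [342.8 244.6]
(0, 255, 0) [279.7 182.1] [357.1 254.9]
0.97 298 335 200 238
0.87 293 341 191 238
0.63 279 355 179 253
0.59 303 329 211 240
0.24 191 493 117 349
```

All four masks and origins fit a fully seated nest (a≈10, c≈26, d≈37, e≈53 mm). Now I'll go up and over, behind the upright cover, with shut fingers.

Run:
```python
from h import *
e=plan([595,164,350],down(3.08),5); e=plan([588,355,350],down(3.12),5,start=e);e=plan([588,352,276],down(3.14),5,start=e)
```

```text
[[0.7, 4.5, -54.3, 0.001, -0.0, -0.001, 5], [0.6, 4.4, -54.3, 0.001, -0.0, -0.001, 5], [0.6, 4.4, -54.3, 0.001, -0.0, -0.001, 5]]
[[-47.6, 4.7, 0.0, 0.0, 0.0, -0.01, 5], [-47.6, 4.2, 0.0, 0.0, 0.0, -0.01, 5], [-47.6, 3.7, 0.0, 0.0, 0.0, -0.01, 5], [-47.7, 3.3, 0.0, 0.0, 0.0, -0.01, 5]]
[[1.5, -0.0, 37.0, 0.0, 0.0, -0.01, 5], [1.5, -0.0, 37.0, 0.0, 0.0, -0.01, 5]]
```

Request:
move_arm([
  [0.7, 4.5, -54, 0, 0, 0, 5],
  [0.6, 4.5, -54, 0, 0, 0, 5],
  [0.6, 4.5, -54, 0, 0, 0, 5],
  [0, 0, 0, 0, 0, 0, 5],
])

```text
clock: 61.78
tcp_pos: [594.3, 164.1, 353.3]
tool_rot: [[-0.066, -0.998, -0.003], [-0.998, 0.066, -0.001], [0.002, 0.003, -1.0]]
wrist_force: [-0.3, 0.4, -0.6]
gripper_width: 5.5
```

Request:
move_arm([
  [-48, 4.5, 0, 0, 0, -0.01, 5],
  [-48, 4, 0, 0, 0, -0.01, 5],
  [-48, 4, 0, 0, 0, -0.01, 5],
  [-48, 3, 0, 0, 0, -0.01, 5],
  [0, 0, 0, 0, 0, 0, 5],
])

```text
clock: 62.4
tcp_pos: [588.0, 361.5, 348.7]
tool_rot: [[-0.027, -1.0, -0.007], [-1.0, 0.027, -0.003], [0.004, 0.007, -1.0]]
wrist_force: [0.3, 0.6, -0.1]
gripper_width: 5.0
```

Request:
move_arm([
  [0, 0, 30, 0.003, 0, -0.01, 5],
  [0, 0, 25, 0.003, 0, 0, 5],
  [0, 0, 12, 0, 0, 0, 5],
  [0, 0, 5, 0, 0, 0, 5],
  [0, 0, 0, 0, 0, 0, 5],
])

```text
clock: 63.02
tcp_pos: [587.9, 359.0, 273.1]
tool_rot: [[-0.018, -1.0, -0.002], [-1.0, 0.018, -0.005], [0.005, 0.002, -1.0]]
wrist_force: [0.1, -0.7, 1.2]
gripper_width: 5.0
```

Request:
move_arm([
  [10, 0, 0, 0, 0, 0, 5],
  [8, 0, 0, 0, 0, 0, 5],
])

```text
clock: 63.28
tcp_pos: [588.2, 340.4, 274.5]
tool_rot: [[-0.017, -1.0, -0.0], [-1.0, 0.017, -0.004], [0.004, 0.0, -1.0]]
wrist_force: [1.2, 0.1, -0.3]
gripper_width: 5.1
```

Request:
move_arm([
  [6, 0, 0, 0, 0, 0, 5],
  [6, 0, 0, 0, 0, 0, 5],
])

```text
clock: 63.52
tcp_pos: [588.2, 327.1, 275.4]
tool_rot: [[-0.018, -1.0, 0.001], [-1.0, 0.018, -0.004], [0.004, -0.001, -1.0]]
wrist_force: [0.5, 2.5, -0.3]
gripper_width: 4.8
```

Run:
```python
from h import *
s=sensors.get_state(); print(s['tcp_pos'],s['gripper_width'],s['wrist_force'],s['joints'][5]); print(s['tool_rot']*1000)
for i in range(2): c=read_camera('scene'); L(c,'cover_edge')
t=read_camera('top'); L(t,'cover_edge')
```

```text
[588.2 327.1 275.4] 4.76669060483652 [ 0.5  2.5 -0.3] -2.702801071622441
[[  -17.7  -999.8     1. ]
 [ -999.8    17.7    -3.7]
 [    3.7    -1.1 -1000. ]]
cover_edge [(0.66, [587.3, 304.9, 321.5])]
cover_edge [(0.63, [584.5, 306.5, 323.9])]
cover_edge [(0.72, [582.4, 300.5, 324.5]), (0.58, [613.0, 199.1, 25.8])]
```

Contact at 2.5 N, and the cover starts to move. I'll follow its arc down.

Request:
move_arm([
  [15, 0, 0, 0, 0, 0, 5],
  [14, 0, 0, 0, 0, 0, 5],
  [17.5, 0, 3, 0, 0, 0, 5],
  [17.5, 0, 4, 0, 0, 0, 5],
])

```text
clock: 64.32
tcp_pos: [587.2, 260.7, 268.0]
tool_rot: [[-0.016, -1.0, 0.002], [-1.0, 0.016, -0.003], [0.003, -0.002, -1.0]]
wrist_force: [0.9, 1.8, -0.9]
gripper_width: 5.0
```

Request:
move_arm([
  [16.5, 0, 7, 0, 0, 0, 5],
  [16.5, 0, 7, 0, 0, 0, 5],
])

```text
clock: 64.58
tcp_pos: [586.6, 224.6, 253.3]
tool_rot: [[-0.017, -1.0, 0.002], [-1.0, 0.017, -0.003], [0.003, -0.002, -1.0]]
wrist_force: [-0.1, 1.9, 0.1]
gripper_width: 5.0
```

Run:
```python
from h import *
s=sensors.get_state(); print(s['tcp_pos'],s['gripper_width'],s['wrist_force'],s['joints'][5]); print(s['tool_rot']*1000)
for i in range(2): c=read_camera('scene'); L(c,'cover_edge')
t=read_camera('top'); L(t,'cover_edge'); L(wrist(),'cover_edge')
```

```text
[586.6 224.6 253.3] 4.974224272958007 [-0.1  1.9  0.1] -2.851455595390454
[[  -16.7  -999.9     1.7]
 [ -999.9    16.7    -3.4]
 [    3.4    -1.7 -1000. ]]
cover_edge [(0.97, [590.3, 193.3, 292.9])]
cover_edge [(0.58, [588.3, 194.7, 290.8])]
cover_edge []
cover_edge [(0.92, [586.7, 191.3, 294.7])]
```

Request:
move_arm([
  [12, 0, 9.5, 0, 0, 0, 5],
  [12, 0, 9.5, 0, 0, 0, 5],
  [12.5, 0, 13, 0, 0, 0, 5],
  [12.5, 0, 13, 0, 0, 0, 5],
])

```text
clock: 65.47
tcp_pos: [586.5, 175.4, 206.8]
tool_rot: [[-0.014, -1.0, 0.004], [-1.0, 0.014, -0.003], [0.003, -0.004, -1.0]]
wrist_force: [0.5, 1.1, 0.5]
gripper_width: 4.6
```

Request:
move_arm([
  [10, 0, 15, 0, 0, 0, 5],
  [10, 0, 15, 0, 0, 0, 5],
])

```text
clock: 65.72
tcp_pos: [585.7, 152.9, 174.4]
tool_rot: [[-0.015, -1.0, 0.003], [-1.0, 0.015, -0.003], [0.003, -0.003, -1.0]]
wrist_force: [0.9, 0.8, 1.2]
gripper_width: 4.7
```

Run:
```python
from h import *
s=sensors.get_state(); print(s['tcp_pos'],s['gripper_width'],s['wrist_force'],s['joints'][5]); print(s['tool_rot']*1000)
for i in range(2): c=read_camera('scene'); L(c,'cover_edge')
t=read_camera('top'); L(t,'cover_edge'); L(wrist(),'cover_edge')
```

```text
[585.7 152.9 174.4] 4.7323988308098555 [0.9 0.8 1.2] -2.9666932833421478
[[  -15.   -999.9     2.8]
 [ -999.9    15.     -3. ]
 [    2.9    -2.9 -1000. ]]
cover_edge [(0.6, [592.6, 119.9, 203.6])]
cover_edge [(0.74, [588.8, 119.8, 201.4])]
cover_edge [(0.91, [584.8, 115.5, 199.5]), (0.68, [460.6, -393.8, 6.6])]
cover_edge [(0.76, [586.8, 113.9, 206.0])]
```

Request:
move_arm([
  [6, 0, 15, 0, 0, 0.03, 5],
  [6, 0, 15, 0, 0, 0.03, 5],
  [4, 0, 13, 0, 0, 0.03, 5],
  [2, 0, 8, 0, 0, 0, 5],
])

```text
clock: 66.62
tcp_pos: [585.9, 135.4, 122.2]
tool_rot: [[-0.11, -0.994, 0.006], [-0.994, 0.11, -0.002], [0.002, -0.006, -1.0]]
wrist_force: [0.6, 0.1, 0.7]
gripper_width: 5.0
```

Request:
move_arm([
  [0, 0, 4, 0, 0, 0, 5],
  [0, 0, 3, 0, 0, 0, 5],
])

```text
clock: 66.88
tcp_pos: [585.6, 135.1, 114.1]
tool_rot: [[-0.11, -0.994, 0.004], [-0.994, 0.11, -0.003], [0.002, -0.005, -1.0]]
wrist_force: [0.0, -0.7, -0.3]
gripper_width: 5.0
```

Request:
move_arm([
  [0, 0, 2, 0, 0, 0, 5],
])

```text
clock: 67.0
tcp_pos: [585.7, 135.2, 112.1]
tool_rot: [[-0.11, -0.994, 0.005], [-0.994, 0.11, -0.003], [0.002, -0.005, -1.0]]
wrist_force: [-0.0, 0.1, 0.2]
gripper_width: 5.0
```

Request:
move_arm([
  [0, 0, 1.5, 0, 0, 0, 5],
])

```text
clock: 67.12
tcp_pos: [585.8, 135.3, 110.7]
tool_rot: [[-0.11, -0.994, 0.005], [-0.994, 0.11, -0.003], [0.002, -0.005, -1.0]]
wrist_force: [0.0, -0.2, 1.1]
gripper_width: 4.8
```

Request:
move_arm([
  [0, 0, 1, 0, 0, 0, 5],
])

```text
clock: 67.25
tcp_pos: [585.9, 135.4, 109.8]
tool_rot: [[-0.11, -0.994, 0.005], [-0.994, 0.11, -0.003], [0.002, -0.005, -1.0]]
wrist_force: [0.3, 0.3, 1.0]
gripper_width: 5.1
```

Run:
```python
from h import *
s=sensors.get_state(); print(s['tcp_pos'],s['gripper_width'],s['wrist_force'],s['joints'][5])
for i in range(2): c=read_camera('scene'); L(c,'cover_edge','seam')
t=read_camera('top'); L(t,'cover_edge'); L(wrist(),'cover_edge')
```

```text
[585.9 135.4 109.8] 5.115168295100288 [0.3 0.3 1. ] -2.9000603878772186
cover_edge [(0.58, [589.3, 103.7, 128.5])]
seam [(0.85, [588.8, 97.9, 115.2])]
cover_edge [(0.65, [588.3, 102.2, 127.5])]
seam [(0.67, [587.3, 100.0, 114.3])]
cover_edge [(0.82, [586.3, 101.5, 130.0])]
cover_edge [(0.92, [588.9, 99.4, 136.2])]
```

Nearly shut, with the edge at z≈130. I'll press on in 1 mm steps until the stop shows.

Request:
move_arm([
  [0, 0, 1, 0, 0, 0, 5],
])

```text
clock: 67.88
tcp_pos: [585.9, 135.3, 108.9]
tool_rot: [[-0.11, -0.994, 0.005], [-0.994, 0.11, -0.003], [0.002, -0.005, -1.0]]
wrist_force: [-4.7, -0.8, 17.9]
gripper_width: 5.2
```

Request:
move_arm([
  [0, 0, 1, 0, 0, 0, 5],
])

```text
clock: 68.0
tcp_pos: [586.0, 135.3, 108.9]
tool_rot: [[-0.11, -0.994, 0.006], [-0.994, 0.11, -0.003], [0.002, -0.006, -1.0]]
wrist_force: [-8.2, -1.6, 25.4]
gripper_width: 4.9
```

Request:
move_arm([
  [0, 0, 1, 0, 0, 0, 5],
])

```text
clock: 68.12
tcp_pos: [586.1, 135.3, 108.9]
tool_rot: [[-0.11, -0.994, 0.006], [-0.994, 0.11, -0.003], [0.002, -0.007, -1.0]]
wrist_force: [-6.6, -0.9, 18.2]
gripper_width: 5.0
```

Request:
move_arm([
  [0, 0, 1, 0, 0, 0, 5],
])

```text
clock: 68.25
tcp_pos: [586.1, 135.3, 109.0]
tool_rot: [[-0.11, -0.994, 0.007], [-0.994, 0.11, -0.003], [0.002, -0.007, -1.0]]
wrist_force: [-5.7, -1.4, 17.0]
gripper_width: 5.2
```

A hard stop at reading 109.0 (109.5 predicted for a shut cover). Lifting clear and doing the final check.

Request:
move_arm([
  [0, 0, -5, 0, 0, 0, 5],
  [0, 0, -20, 0, 0, 0.03, 5],
  [10, 0, -50, 0, 0, 0.05, 5],
  [30, 0, -50, 0, 0, 0.1, 5],
  [50, 0, 0, 0, 0, 0.1, 5],
])

```text
clock: 68.88
tcp_pos: [563.9, 48.6, 237.9]
tool_rot: [[-0.384, -0.924, 0.007], [-0.924, 0.383, -0.003], [0.0, -0.008, -1.0]]
wrist_force: [0.5, -0.4, -0.9]
gripper_width: 4.8
```

Request:
move_arm([
  [55, 0, 0, 0, 0, 0.1, 5],
  [55, 0, 0, 0, 0, 0.1, 5],
  [0, 0, 0, 0, 0, 0, 5],
  [0, 0, 0, 0, 0, 0, 5],
])

```text
clock: 69.38
tcp_pos: [514.8, -55.8, 239.2]
tool_rot: [[-0.568, -0.823, 0.01], [-0.823, 0.568, -0.004], [-0.002, -0.01, -1.0]]
wrist_force: [-0.0, 0.5, -0.3]
gripper_width: 5.2
```

Run:
```python
from h import *
s=sensors.get_state(); print(s['tcp_pos'],s['wrist_force'],s['joints'],s['clock'])
c=read_camera('scene'); L(c,'cover_edge','knife','knife_tip','tray','books','globe','weight'); print(cups(c)); save(c,'scene40')
t=read_camera('top'); L(t,'cover_edge','knife','knife_tip','tray','books','globe','weight');print(cups(t)); save(t,'top40')
a=c['frame'][60:360,60:460]; b=t['frame'][80:380,130:530]
cv2.imwrite('pics/m40.png',np.hstack([a,b])[:,:,::-1])
```

```text
[514.8 -55.8 239.2] [-0.   0.5 -0.3] [-0.2  0.3  1.5 -0.   1.3 -2.8] 69.375
cover_edge [(0.98, [588.2, 104.1, 130.1])]
knife [(0.61, [460.6, -389.2, 5.8])]
knife_tip [(0.6, [554.3, -377.7, 16.0]), (0.5, [591.7, 199.5, 2.2]), (0.3, [820.7, -36.3, -0.3])]
tray [(0.68, [484.3, -388.7, -4.5])]
books [(0.79, [819.5, -36.8, 0.3]), (0.45, [377.9, 25.9, -2.8])]
globe [(0.79, [580.1, 467.4, 1.9])]
weight [(0.84, [378.9, 26.9, -3.0])]
[]
cover_edge [(0.97, [588.2, 101.7, 131.8])]
knife [(0.63, [462.1, -392.2, 8.4]), (0.28, [588.6, 301.2, 123.0])]
knife_tip [(0.59, [555.0, -375.3, 15.4])]
tray [(0.57, [488.6, -382.2, 2.5])]
books [(0.97, [820.5, -35.9, 2.2]), (0.27, [486.2, -386.7, 5.2])]
globe [(0.88, [578.2, 461.9, 3.0])]
weight [(0.43, [378.3, 25.8, -0.9])]
[]
```

View pics/m40.png

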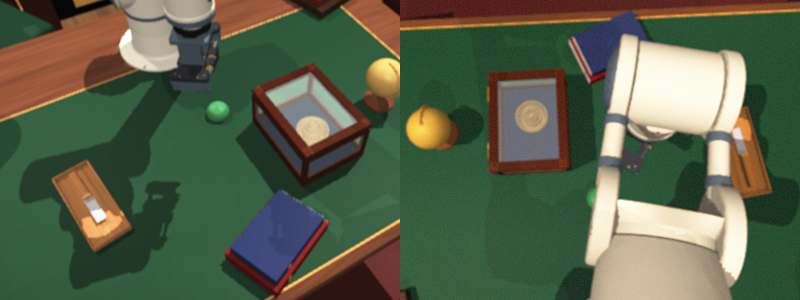

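The final picture shows the cover shut with the nested cups under the glass (scene 313,128 / top 533,115). The knife lies lengthwise in its tray (92,205), the desk is free of cups, and the other things are unmoved. Handing in.

```bash
python3 -c "
from h import *
print(sign_off())"
```

```text
the job is handed in; nothing more can be done
None
```

The job is done and handed in at about 70 s of robot time. I lifted the cover with the case knife, swung it upright and laid the knife back in its tray. I then nested cup_c, cup_d and cup_e in cup_a (cup_b was not there), and pushed the cover shut from behind.

**Last checks**
- **Cups:** before shutting, the cup origins read about 10, 26, 37 and 53 mm, against 10, 24, 38 and 52 mm expected. cup_e met the bottom at its computed height. With the cover shut the networks no longer report the cups, but the picture shows the nest under the glass.
- **Cover:** it reached a hard stop at the predicted height, and its edge reads z ≈ 130–132 mm (130 mm when shut).
- **Knife:** it lies lengthwise in the tray, at about its starting place.
- **Books, globe, weight:** they read where they were at the start, within the networks' few millimetres.

**What disagreed or went wrong**
- **Fingertip height:** the fingertips are about 27 mm higher than the reported tool point. Because of this my first two grasps of the knife closed on nothing, and a probe onto its handle reached 87 N at the wrist (limit 120 N).
- **Setting the knife down:** this gave about 80 N at the wrist.
- **Last joint:** on the way to cup_c it read -3.082 rad, right at its stated limit of -3.08. I turned it back at once, but I can't tell whether that counts as passing the limit.
- **Gripper width:** it reads 0.5 to 2 mm smaller than the nominal sizes.

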